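# Pack the glued panel tight and weight it with paint tins

## Robot

A 6-joint arm with a two-finger parallel gripper is mounted at the origin on the work surface. World frame = base frame: x ahead of the robot, y to its left, z up, the work surface at z = 0. Lengths are in m, angles in degrees, forces in N, time in s.
With the tool pointing down it reaches from about 0.35 to 0.775 m from the base axis. Payload 5.5 kg.
Tool frame: the origin (TCP) lies midway between the tips of the shut fingers; the grasp point (between the pads) lies 19 mm behind it (r.grasp_offset is the z of the grasp point in the tool frame, in m); z points along the fingers, y is the direction in which the jaws open and shut (so a half turn about z gives the same grasp; the last joint's range is limited). The gripper opens to 85 mm and grips with 20 to 120 N. Pads are 22 mm wide; open, the fingers measure 114 mm over their backs; the gripper's body (76 mm by 85 mm) begins 54 mm behind the grasp point. The pads swing forward as they close: fully open they stand 13 mm farther back than shut.
Start: joints at [-71.54, 17.945, 2.641, 74.691, 0, 82.002], TCP at [0.256, -0.515, 0.231] pointing down, gripper open.
Joint ranges: [-158.12, 158.12], [-49.38, 96.58], [-58.88, 72.47], [-126.05, 133.96], [-84.25, 85.87], [-180, 180]. Speed limits (degrees/s): [147.25, 147.25, 180, 180, 180, 180].

## Interface

Orientations are given as [roll, pitch, yaw] about the fixed x, y, z axes, in that order (R = Rz(yaw) Ry(pitch) Rx(roll)).
In Python, from rig import r gives the robot as it stands.
- The arm moves only by the tool drive_tool, never from a script. Its arguments are lists of equal length, an entry for each row: "twist": the turn, a rotation vector about the tool's x, y, z in rad, a list of three; "offset": the shift along the tool's x, y, z in cm, a list of three; "claw": the opening, from 0 (shut) to 1 (fully open). A call has 1 to 12 rows; each row shifts and turns the commanded pose from where the row before left it, along the tool's axes as they then stand; what a row does not reach is not made up. A row lasts 1/12 s, in which the tool goes at most 41.7 mm and 7.16 degrees, less where a joint would pass 70% of its speed; a pose out of reach is approached as far as the arm can. A call is refused whole if a number of a shift passes 4.17 or a number of a turn 0.125, either way. A call with a gripper value outside its range is refused whole. The fingers move at their own pace and stop on an object; "newtons" is the grip in N (left out, the last holds). Time passes only in rows, so rows that do not move let the fingers close. It gives the time, the measured TCP pose, the force and the opening at its end, in the units of the state.
- r.read_state(): the state, without advancing time (a new reading comes with each control period).
- r.read_camera(name): name is "scene" or "top"; returns the picture (400x640x3 uint8, red, green, blue); there is no depth.
- r.camera_info(name): a dict with "fovy" (degrees; the focal length in pixels is half the picture's height over the tangent of half this angle, whatever the lens; pixels are square), "cx", "cy" (the principal point, pixels), "k1" (the pictures are not rectified: a ray, as slopes to the right and down, at radius r is drawn at 1 + k1 r^2 times it, then the intrinsics apply), "extrinsics" (4x4, takes a point from camera to world coordinates). Camera axes: x right, y up, looking along -z (the intrinsics and any distortion apply to the point x, -y, -z); pixel columns grow to the right and rows downward; lengths in m; the calibration is good to about 2 mm. A picture is of the moment at which its call begins. camera_info takes no time and is no camera call.
- r.finish_job(): hands the job in, once; it reports no verdict.
The state is a dict: "time": time; "joints": joint angles; "qvel": joint speeds; "effort": joint torques, N m; "ee_pos": TCP position; "ee_rot": TCP orientation; "wrist_force": force on the tool from outside, world axes, zero at the start; "ft_torque": the same for the moment, N m; "opening": opening from 0.0 (shut) to 1.0 (fully open).
Only numpy, scipy, OpenCV 4.12 (cv2) and the standard library are available. Lean on these libraries where they do the work, as an engineer would, in place of code of your own. Each camera call takes 0.05 s, during which the arm holds its last target.

## Task

The panel is being glued down: find the packing block that just fits the gap between its two battens by trying them one after another, starting with the thinnest: the right one goes in as far as its shoulders, which then rest squarely on both battens, while a thinner one drops through and a thicker one does not go in. Leave the right block in the gap, and have the other blocks standing upright on the cork mat. Then slide every paint tin on the bench, without lifting or tipping it (the lids are loose), onto the panel's printed rings as weights, one tin inside each ring, and leave the other things on the bench alone.

Things in the scene. Friction and masses are not known exactly. Their poses are not given: they have to be found in the camera images.
- panel: Fixed white sheet 360 x 380 mm flat on the bench (0.8 mm, look only). x points away from the robot, y to the left (yaw up to 0.2 rad). Four rings are printed on its left part; on its right stand two wood battens (90 mm along x, 26 mm thick, 40 mm high) with a gap between them at panel x 0, y -105 mm, and beyond them, at (75, -105) mm, a cross batten 12 x 100 mm, 30 mm high.
- gap (a point): Middle of the gap between the two fixed battens, at the height of their tops, 40 mm above the bench; axes as the panel's. The gap runs along x, 90 mm long, open at top and ends, 40 mm deep to the bench, symmetrical in y about this point. Its width (along y) is unknown and varies from start to start: always 2.4 mm more than the foot of one of the blocks.
- block_mat: Fixed cork mat 260 (x) x 240 (y) mm flat on the bench (0.8 mm, look only), origin at its centre. The packing blocks stand on it in two rows (three at y = 56 mm, two at y = -56 mm), in any order.
- tin_mat: Fixed cardboard mat 250 x 250 mm flat on the bench (0.8 mm, look only), origin at its centre; the tins start on it, about 60 mm from the centre in x and y.
- block_1: Thinnest of five loose brown wood blocks, standing, 80 mm tall, 60 mm long (its x), origin at the centre of the underside. Stepped alike on both sides: the lowest 20 mm is the foot, 14 mm thick (y), its bottom 4 mm 3 mm thinner; the upper 60 mm, the body, is 19 mm thick. Seated on its shoulders its underside is 20 mm above the bench. 60 g.
- block_2: Second thinnest of five loose brown wood blocks, standing, 80 mm tall, 60 mm long (its x), origin at the centre of the underside. Stepped alike on both sides: the lowest 20 mm is the foot, 21 mm thick (y), its bottom 4 mm 3 mm thinner; the upper 60 mm, the body, is 26 mm thick. Seated on its shoulders its underside is 20 mm above the bench. 80 g.
- block_3: Middle one of five loose brown wood blocks, standing, 80 mm tall, 60 mm long (its x), origin at the centre of the underside. Stepped alike on both sides: the lowest 20 mm is the foot, 28 mm thick (y), its bottom 4 mm 3 mm thinner; the upper 60 mm, the body, is 33 mm thick. Seated on its shoulders its underside is 20 mm above the bench. 100 g.
- block_4: Second thickest of five loose brown wood blocks, standing, 80 mm tall, 60 mm long (its x), origin at the centre of the underside. Stepped alike on both sides: the lowest 20 mm is the foot, 35 mm thick (y), its bottom 4 mm 3 mm thinner; the upper 60 mm, the body, is 40 mm thick. Seated on its shoulders its underside is 20 mm above the bench. 120 g.
- block_5: Thickest of five loose brown wood blocks, standing, 80 mm tall, 60 mm long (its x), origin at the centre of the underside. Stepped alike on both sides: the lowest 20 mm is the foot, 42 mm thick (y), its bottom 4 mm 3 mm thinner; the upper 60 mm, the body, is 47 mm thick. Seated on its shoulders its underside is 20 mm above the bench. 140 g.
- tin_1: Loose paint tin, 64 mm in diameter, 52 mm high, 380 g, origin at the centre of its underside. Absent in some starts.
- tin_2: Loose paint tin, 60 mm in diameter, 46 mm high, 380 g, origin at the centre of its underside. Absent in some starts.
- tin_3: Loose paint tin, 64 mm in diameter, 48 mm high, 380 g, origin at the centre of its underside. Absent in some starts.
- tin_4: Loose paint tin, 62 mm in diameter, 56 mm high, 380 g, origin at the centre of its underside. Absent in some starts.
- mark_1 (a point): Centre of a printed ring (inside diameter 78 mm) on the panel, at bench level. The rings lie at panel x = -60 or 60 mm and y = 30 or 145 mm.
- mark_2 (a point): Centre of a printed ring (inside diameter 78 mm) on the panel, at bench level. The rings lie at panel x = -60 or 60 mm and y = 30 or 145 mm.
- mark_3 (a point): Centre of a printed ring (inside diameter 78 mm) on the panel, at bench level. The rings lie at panel x = -60 or 60 mm and y = 30 or 145 mm.
- mark_4 (a point): Centre of a printed ring (inside diameter 78 mm) on the panel, at bench level. The rings lie at panel x = -60 or 60 mm and y = 30 or 145 mm.
- tape: Roll of brown tape lying flat, 96 mm across, 24 mm high; a bystander.
- mug: Black mug, 76 mm across, 90 mm high; a bystander.
- brush_jar: Terracotta jar of brushes, 76 mm across, 90 mm high, brushes up to 175 mm; a bystander.
- tub: Low jar with a white cap, 84 mm across, 60 mm high; a bystander.
- knife: Palette spatula 200 mm long lying flat; a bystander.
- driver: Short screwdriver (130 mm) lying flat; a bystander.

How it is judged (in metres and radians):
On the way, in this order (a step that is already met when the one before it is completed fails the run):
1. the thinnest block has been tried in the gap (x of block_1 in the frame of gap between -0.04 and 0.04 m and y of block_1 in the frame of gap between -0.012 and 0.012 m and z of block_1 in the frame of gap between -0.045 and -0.006 m), for 0.05 s.
2. the block that just fits sits in the gap on its shoulders, let go (((x of block_1 in the frame of gap between -0.03 and 0.03 m and y of block_1 in the frame of gap between -0.0018 and 0.0018 m and z of block_1 in the frame of gap between -0.024 and -0.0165 m and angle between block_1's own z axis and vertical below 0.06 rad and angle between the x axis of block_1 and the x axis of panel, either way round below 0.12 rad and contact force between the fingers and block_1 below 0.1 N and linear speed of block_1 below 0.02 m/s) or (x of block_2 in the frame of gap between -0.03 and 0.03 m and y of block_2 in the frame of gap between -0.0018 and 0.0018 m and z of block_2 in the frame of gap between -0.024 and -0.0165 m and angle between block_2's own z axis and vertical below 0.06 rad and angle between the x axis of block_2 and the x axis of panel, either way round below 0.12 rad and contact force between the fingers and block_2 below 0.1 N and linear speed of block_2 below 0.02 m/s) or (x of block_3 in the frame of gap between -0.03 and 0.03 m and y of block_3 in the frame of gap between -0.0018 and 0.0018 m and z of block_3 in the frame of gap between -0.024 and -0.0165 m and angle between block_3's own z axis and vertical below 0.06 rad and angle between the x axis of block_3 and the x axis of panel, either way round below 0.12 rad and contact force between the fingers and block_3 below 0.1 N and linear speed of block_3 below 0.02 m/s) or (x of block_4 in the frame of gap between -0.03 and 0.03 m and y of block_4 in the frame of gap between -0.0018 and 0.0018 m and z of block_4 in the frame of gap between -0.024 and -0.0165 m and angle between block_4's own z axis and vertical below 0.06 rad and angle between the x axis of block_4 and the x axis of panel, either way round below 0.12 rad and contact force between the fingers and block_4 below 0.1 N and linear speed of block_4 below 0.02 m/s) or (x of block_5 in the frame of gap between -0.03 and 0.03 m and y of block_5 in the frame of gap between -0.0018 and 0.0018 m and z of block_5 in the frame of gap between -0.024 and -0.0165 m and angle between block_5's own z axis and vertical below 0.06 rad and angle between the x axis of block_5 and the x axis of panel, either way round below 0.12 rad and contact force between the fingers and block_5 below 0.1 N and linear speed of block_5 below 0.02 m/s))), for 0.3 s.
3. every tin stands on a ring of the panel ((horizontal distance between tin_1 and mark_1 below 0.015 m or horizontal distance between tin_1 and mark_2 below 0.015 m or horizontal distance between tin_1 and mark_3 below 0.015 m or horizontal distance between tin_1 and mark_4 below 0.015 m) and height (world z) of each of tin_1, tin_2, tin_3, tin_4 below 0.005 m and angle between each of tin_1, tin_2, tin_3, tin_4's own z axis and vertical below 0.06 rad and linear speed of each of tin_1, tin_2, tin_3, tin_4 below 0.02 m/s and (horizontal distance between tin_2 and mark_1 below 0.015 m or horizontal distance between tin_2 and mark_2 below 0.015 m or horizontal distance between tin_2 and mark_3 below 0.015 m or horizontal distance between tin_2 and mark_4 below 0.015 m) and (horizontal distance between tin_3 and mark_1 below 0.015 m or horizontal distance between tin_3 and mark_2 below 0.015 m or horizontal distance between tin_3 and mark_3 below 0.015 m or horizontal distance between tin_3 and mark_4 below 0.015 m) and (horizontal distance between tin_4 and mark_1 below 0.015 m or horizontal distance between tin_4 and mark_2 below 0.015 m or horizontal distance between tin_4 and mark_3 below 0.015 m or horizontal distance between tin_4 and mark_4 below 0.015 m)), for 0.2 s.
At the end, for the whole second after the job is handed in: One block sits in the gap on both shoulders (underside 16 to 23.5 mm up, upright within 0.06 rad); the others stand upright on the cork mat; every tin present stands flat within 15 mm of a ring's centre, one a ring; all at rest, released (all of step 3 and ((x of block_1 in the frame of gap between -0.03 and 0.03 m and y of block_1 in the frame of gap between -0.0018 and 0.0018 m and z of block_1 in the frame of gap between -0.024 and -0.0165 m and angle between block_1's own z axis and vertical below 0.06 rad and angle between the x axis of block_1 and the x axis of panel, either way round below 0.12 rad and contact force between the fingers and block_1 below 0.1 N and linear speed of block_1 below 0.02 m/s) or (x of block_2 in the frame of gap between -0.03 and 0.03 m and y of block_2 in the frame of gap between -0.0018 and 0.0018 m and z of block_2 in the frame of gap between -0.024 and -0.0165 m and angle between block_2's own z axis and vertical below 0.06 rad and angle between the x axis of block_2 and the x axis of panel, either way round below 0.12 rad and contact force between the fingers and block_2 below 0.1 N and linear speed of block_2 below 0.02 m/s) or (x of block_3 in the frame of gap between -0.03 and 0.03 m and y of block_3 in the frame of gap between -0.0018 and 0.0018 m and z of block_3 in the frame of gap between -0.024 and -0.0165 m and angle between block_3's own z axis and vertical below 0.06 rad and angle between the x axis of block_3 and the x axis of panel, either way round below 0.12 rad and contact force between the fingers and block_3 below 0.1 N and linear speed of block_3 below 0.02 m/s) or (x of block_4 in the frame of gap between -0.03 and 0.03 m and y of block_4 in the frame of gap between -0.0018 and 0.0018 m and z of block_4 in the frame of gap between -0.024 and -0.0165 m and angle between block_4's own z axis and vertical below 0.06 rad and angle between the x axis of block_4 and the x axis of panel, either way round below 0.12 rad and contact force between the fingers and block_4 below 0.1 N and linear speed of block_4 below 0.02 m/s) or (x of block_5 in the frame of gap between -0.03 and 0.03 m and y of block_5 in the frame of gap between -0.0018 and 0.0018 m and z of block_5 in the frame of gap between -0.024 and -0.0165 m and angle between block_5's own z axis and vertical below 0.06 rad and angle between the x axis of block_5 and the x axis of panel, either way round below 0.12 rad and contact force between the fingers and block_5 below 0.1 N and linear speed of block_5 below 0.02 m/s)) and ((x of block_1 in the frame of gap between -0.03 and 0.03 m and y of block_1 in the frame of gap between -0.0018 and 0.0018 m and z of block_1 in the frame of gap between -0.024 and -0.0165 m and angle between block_1's own z axis and vertical below 0.06 rad and angle between the x axis of block_1 and the x axis of panel, either way round below 0.12 rad and contact force between the fingers and block_1 below 0.1 N and linear speed of block_1 below 0.02 m/s) or (x of block_1 in the frame of block_mat between -0.13 and 0.13 m and y of block_1 in the frame of block_mat between -0.12 and 0.12 m and height (world z) of block_1 below 0.006 m and angle between block_1's own z axis and vertical below 0.1 rad and linear speed of block_1 below 0.02 m/s)) and ((x of block_2 in the frame of gap between -0.03 and 0.03 m and y of block_2 in the frame of gap between -0.0018 and 0.0018 m and z of block_2 in the frame of gap between -0.024 and -0.0165 m and angle between block_2's own z axis and vertical below 0.06 rad and angle between the x axis of block_2 and the x axis of panel, either way round below 0.12 rad and contact force between the fingers and block_2 below 0.1 N and linear speed of block_2 below 0.02 m/s) or (x of block_2 in the frame of block_mat between -0.13 and 0.13 m and y of block_2 in the frame of block_mat between -0.12 and 0.12 m and height (world z) of block_2 below 0.006 m and angle between block_2's own z axis and vertical below 0.1 rad and linear speed of block_2 below 0.02 m/s)) and ((x of block_3 in the frame of gap between -0.03 and 0.03 m and y of block_3 in the frame of gap between -0.0018 and 0.0018 m and z of block_3 in the frame of gap between -0.024 and -0.0165 m and angle between block_3's own z axis and vertical below 0.06 rad and angle between the x axis of block_3 and the x axis of panel, either way round below 0.12 rad and contact force between the fingers and block_3 below 0.1 N and linear speed of block_3 below 0.02 m/s) or (x of block_3 in the frame of block_mat between -0.13 and 0.13 m and y of block_3 in the frame of block_mat between -0.12 and 0.12 m and height (world z) of block_3 below 0.006 m and angle between block_3's own z axis and vertical below 0.1 rad and linear speed of block_3 below 0.02 m/s)) and ((x of block_4 in the frame of gap between -0.03 and 0.03 m and y of block_4 in the frame of gap between -0.0018 and 0.0018 m and z of block_4 in the frame of gap between -0.024 and -0.0165 m and angle between block_4's own z axis and vertical below 0.06 rad and angle between the x axis of block_4 and the x axis of panel, either way round below 0.12 rad and contact force between the fingers and block_4 below 0.1 N and linear speed of block_4 below 0.02 m/s) or (x of block_4 in the frame of block_mat between -0.13 and 0.13 m and y of block_4 in the frame of block_mat between -0.12 and 0.12 m and height (world z) of block_4 below 0.006 m and angle between block_4's own z axis and vertical below 0.1 rad and linear speed of block_4 below 0.02 m/s)) and ((x of block_5 in the frame of gap between -0.03 and 0.03 m and y of block_5 in the frame of gap between -0.0018 and 0.0018 m and z of block_5 in the frame of gap between -0.024 and -0.0165 m and angle between block_5's own z axis and vertical below 0.06 rad and angle between the x axis of block_5 and the x axis of panel, either way round below 0.12 rad and contact force between the fingers and block_5 below 0.1 N and linear speed of block_5 below 0.02 m/s) or (x of block_5 in the frame of block_mat between -0.13 and 0.13 m and y of block_5 in the frame of block_mat between -0.12 and 0.12 m and height (world z) of block_5 below 0.006 m and angle between block_5's own z axis and vertical below 0.1 rad and linear speed of block_5 below 0.02 m/s))); the robot touches nothing.
It fails at once if a tin is lifted off the bench (more than 15 mm) or tipped (height (world z) of any of tin_1, tin_2, tin_3, tin_4 above 0.015 m or angle between any of tin_1, tin_2, tin_3, tin_4's own z axis and vertical above 0.5 rad).
It fails at once if a bystander (tape, mug, brush jar, tub, spatula, screwdriver) is moved more than 30 mm (distance of any of tape, mug, brush_jar, tub, knife, driver from where it was at the start of the episode above 0.03 m).
Of stops_a, stops_b, stops_c only 1 to 1 are there at a start; the rules pass over those that are not, and their reading is None.
Of tin_1, tin_2, tin_3, tin_4 only 3 to 4 are there at a start; the rules pass over those that are not, and their reading is None.
At some moment in a run one of tin_1, tin_2, tin_3, tin_4 may be knocked a few centimetres aside while the robot is not near it.
It also fails if it takes over 210 s, if anything falls off the work surface, if the arm or the gripper's body presses on something with over 40 N, if the wrist force passes 120 N, or if a joint passes its speed limit or range.

## Working session

There is one attempt and no reset: what is moved stays moved. The work goes in short steps, Python scripts to look and compute and a tool call to move; the robot and the scene stay as the last step left them, time stands still between calls to the robot, and variables do not carry over. Pictures are saved under pics/ and viewed, and the job is handed in when it is done.

Besides the shell and the picture viewer there is one more tool, called after "Emit:" in YAML: its name, and indented under it one key for each argument. drive_tool: Moves the arm, as the interface text tells. Its arguments: {"type":"object","properties":{"twist":{"type":"array","items":{"type":"array","items":{"type":"number"}}},"offset":{"type":"array","items":{"type":"array","items":{"type":"number"}}},"claw":{"type":"array","items":{"type":"number"}},"newtons":{"type":"number"}},"required":["twist","offset","claw"]}

```bash
ls; mkdir -p pics
cat > h.py <<'E'
import numpy as np, cv2
from rig import r
def snap(name,fn):
    im=r.read_camera(name); cv2.imwrite('pics/'+fn,cv2.cvtColor(im,cv2.COLOR_RGB2BGR)); return im
def cam(name):
    c=r.camera_info(name); f=200/np.tan(np.radians(c['fovy'])/2)
    return c,f,np.array(c['extrinsics'])
def ray(name,u,v):
    c,f,E=cam(name)
    x=(u-c['cx'])/f;y=(v-c['cy'])/f
    rd=np.hypot(x,y); rr=rd
    for _ in range(30): rr=rd/(1+c['k1']*rr*rr)
    s=rr/rd if rd>0 else 1
    d=np.array([x*s,-y*s,-1]); return E[:3,3],E[:3,:3]@d
def px2w(name,u,v,z):
    o,d=ray(name,u,v); t=(z-o[2])/d[2]; return o+t*d
def w2px(name,p):
    c,f,E=cam(name); q=E[:3,:3].T@(np.array(p)-E[:3,3]); x=q[0]/-q[2]; y=-q[1]/-q[2]
    s=1+c['k1']*(x*x+y*y); return np.array([c['cx']+f*x*s, c['cy']+f*y*s])
E
python3 - <<'E'
from h import *
print(r.read_state(), r.grasp_offset)
for n in('scene','top'):
    print(r.camera_info(n)); snap(n,n+'0.png')
E
```

```text
pics
{'time': 0.0, 'joints': array([-7.15385154e+01,  1.79910014e+01,  2.57487865e+00,  7.46921705e+01,
        7.22847918e-04,  8.20013832e+01]), 'qvel': array([ 0.09327812,  0.04727489, -0.00767067,  0.01143616,  0.02977105,
        0.00462781]), 'effort': array([ 1.79222770e-03, -4.80625999e+01,  2.98533511e+01,  1.92554161e-02,
        1.09015593e-04,  1.88556822e-05]), 'ee_pos': array([ 0.25602627, -0.51425151,  0.23039198]), 'ee_rot': array([-1.79892861e+02, -1.57847216e-02,  2.64600859e+01]), 'wrist_force': array([ 0.06350846, -0.25886059, -0.18744271]), 'ft_torque': array([ 0.03424955,  0.04191011, -0.00951392]), 'opening': 0.9966938600288336} -0.0187
{'fovy': 56.144015904054434, 'cx': 320.7664719730879, 'cy': 199.56355493407665, 'k1': -0.0033277981035339287, 'extrinsics': array([[ 0.35282737, -0.59461862,  0.72245522,  1.23516791],
       [ 0.93546013,  0.20710763, -0.28639268, -0.2681648 ],
       [ 0.02066844,  0.77687523,  0.62931526,  0.62205296],
       [ 0.        ,  0.        ,  0.        ,  1.        ]])}
{'fovy': 49.02352064252486, 'cx': 316.2346671587078, 'cy': 195.34350364455008, 'k1': -0.07821741424109285, 'extrinsics': array([[-0.02177514,  0.9989047 , -0.04141544,  0.53951436],
       [-0.99966431, -0.02117256,  0.01493308,  0.00222497],
       [ 0.01403985,  0.04172671,  0.99903041,  1.1119009 ],
       [ 0.        ,  0.        ,  0.        ,  1.        ]])}
```

View pics/top0.png

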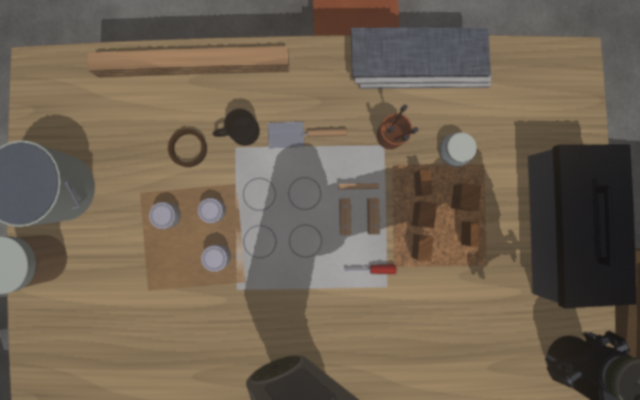

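View pics/scene0.png

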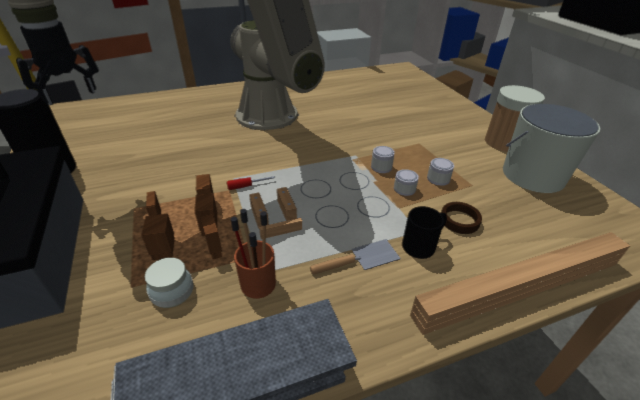

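Run:
```python
import cv2
a=cv2.imread('pics/top0.png')
def crop(im,x0,y0,x1,y1,s,fn):
    c=cv2.resize(im[y0:y1,x0:x1],None,fx=s,fy=s,interpolation=cv2.INTER_CUBIC)
    c=cv2.convertScaleAbs(c,alpha=1.6,beta=10); 
    for u in range(x0,x1,10): cv2.line(c,((u-x0)*s,0),((u-x0)*s,8 if u%50 else 20),(0,255,0),1)
    for v in range(y0,y1,10): cv2.line(c,(0,(v-y0)*s),(8 if v%50 else 20,(v-y0)*s),(0,255,0),1)
    cv2.imwrite('pics/'+fn,c)
crop(a,375,150,495,275,6,'c_blocks.png') if 0 else crop(a,370,155,500,255+20,5,'c_blocks.png')
crop(a,325,140,405,290,4,'c_gap.png')
crop(a,135,160,335,290,4,'c_tins.png')
b=cv2.imread('pics/scene0.png')
crop(b,120,160,320,300,4,'c_sc.png')
```

```text
(no output)
```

View pics/c_blocks.png

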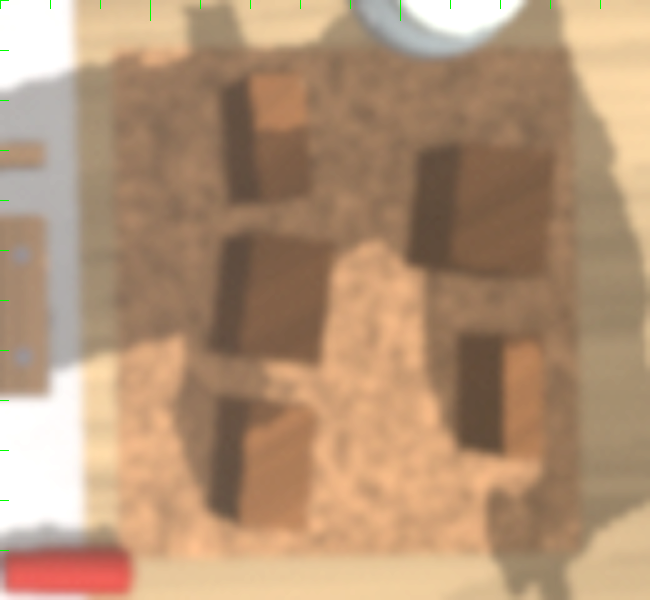

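View pics/c_gap.png

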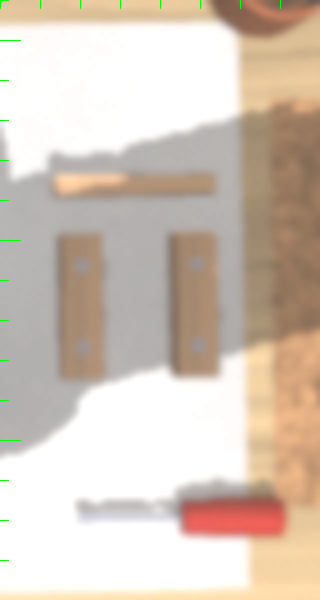

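View pics/c_tins.png

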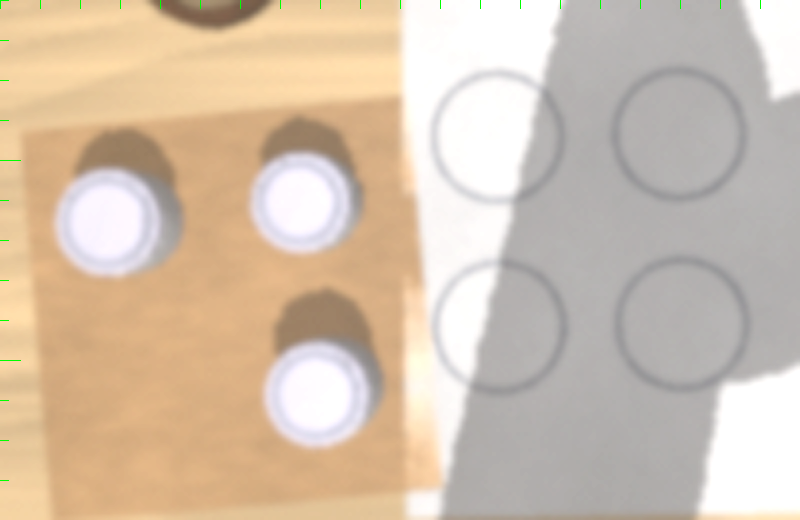

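View pics/c_sc.png

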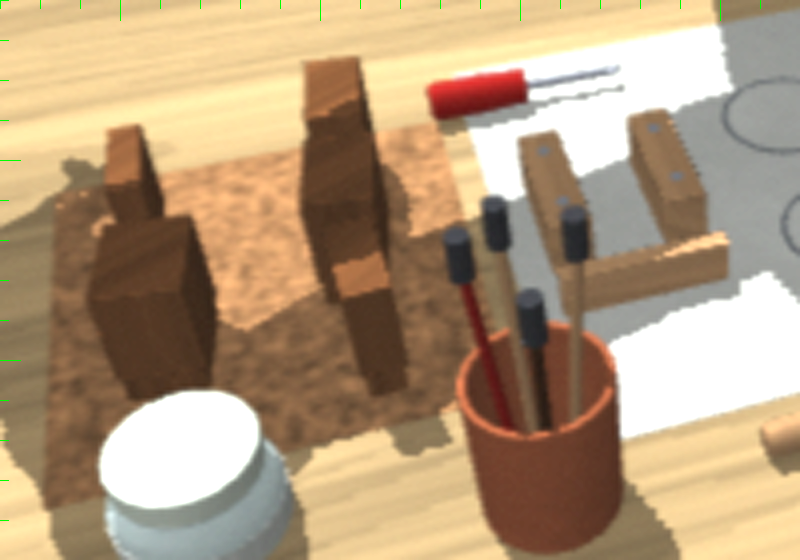

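Run:
```python
from h import *
np.set_printoptions(precision=4,suppress=True)
C=lambda x,y,s,u0,v0:(u0+x/s,v0+y/s)
B={1:[(505,337),(543,343),(540,460),(503,452)],2:[(250,72),(308,78),(306,200),(258,203)],3:[(243,400),(313,405),(307,530),(240,525)],4:[(250,237),(333,242),(322,362),(243,355)],5:[(460,145),(553,150),(543,277),(455,268)]}
for k,p in B.items():
    P=np.array([px2w('top',*C(x,y,5,370,155),.08) for x,y in p]); print(k,P.mean(0),'thick',np.linalg.norm(P[0]-P[1]),np.linalg.norm(P[3]-P[2]),'len',np.linalg.norm(P[0]-P[3]),'yaw',np.degrees(np.arctan2(*(P[0]+P[1]-P[2]-P[3])[[1,0]])))
print('mat',[px2w('top',*C(x,y,5,370,155),0) for x,y in[(115,48),(572,48),(580,552),(117,550)]])
# battens tops
for n,p in {'L':[(62,234),(104,234),(105,379),(64,379)],'R':[(176,234),(216,234),(219,377),(178,377)],'cross':[(54,174),(215,174),(215,193),(54,193)]}.items():
    P=np.array([px2w('top',*C(x,y,4,325,140),.04 if n!='cross' else .03) for x,y in p]); print(n,P.mean(0)); print(P)
m=[px2w('top',*C(x,y,4,135,160),0) for x,y in[(498,136),(680,134),(500,327),(682,325)]]
print('rings',m)
for c,h in [((107,222),.052),((300,201),.048),((317,393),.05)]:
    print('tin',px2w('top',*C(*c,4,135,160),h))
print('panel',[px2w('top',u,v,0) for u,v in[(236,146),(384,146),(387,288),(237,289)]])
for n,p in dict(tub=(459,148),jar=(394,131),mug=(241,127),tape=(187,147)).items(): print(n,px2w('top',*p,{'tub':.06,'jar':.09,'mug':.09,'tape':.024}[n]))
for p in [(405,110),(415,128),(372,105)]: print('brush',px2w('top',*p,.17))
print('driver',px2w('top',346,267,0.01),px2w('top',396,269,.02))
```

```text
1 [ 0.4806 -0.3886  0.08  ] thick 0.01882172643540969 0.01849850353479395 len 0.05474303740716529 yaw -3.0866724627839917
2 [ 0.607  -0.2751  0.08  ] thick 0.028103067761392424 0.02317620756394317 len 0.06248267682487796 yaw -0.5472408962162147
3 [ 0.4522 -0.2681  0.08  ] thick 0.03367245253022951 0.032198968271039415 len 0.05900401372012694 yaw -3.665366142176378
4 [ 0.5306 -0.2758  0.08  ] thick 0.04001809921142372 0.03807805512370888 len 0.05600408219723278 yaw -6.144162774934919
5 [ 0.5705 -0.3819  0.08  ] thick 0.04568482208630857 0.04324122131835473 len 0.05885216577243506 yaw -5.609584989710614
mat [array([ 0.6602, -0.2125,  0.    ]), array([ 0.6561, -0.4517,  0.    ]), array([ 0.3962, -0.4468,  0.    ]), array([ 0.4045, -0.2064,  0.    ])]
L [ 0.5304 -0.0853  0.04  ]
[[ 0.575  -0.073   0.04  ]
 [ 0.5744 -0.0988  0.04  ]
 [ 0.4858 -0.0972  0.04  ]
 [ 0.4864 -0.0721  0.04  ]]
R [ 0.5294 -0.155   0.04  ]
[[ 0.5735 -0.143   0.04  ]
 [ 0.5729 -0.1677  0.04  ]
 [ 0.4854 -0.1672  0.04  ]
 [ 0.486  -0.142   0.04  ]]
cross [ 0.6056 -0.1195  0.03  ]
[[ 0.6125 -0.0697  0.03  ]
 [ 0.6105 -0.1697  0.03  ]
 [ 0.5987 -0.1693  0.03  ]
 [ 0.6008 -0.0694  0.03  ]]
rings [array([0.5921, 0.1294, 0.    ]), array([0.5909, 0.014 , 0.    ]), array([0.4713, 0.1303, 0.    ]), array([0.4701, 0.0153, 0.    ])]
tin [0.5425 0.3623 0.052 ]
tin [0.5529 0.245  0.048 ]
tin [0.4367 0.236  0.05  ]
panel [array([0.716 , 0.1876, 0.    ]), array([ 0.7084, -0.1908,  0.    ]), array([ 0.3468, -0.1886,  0.    ]), array([0.3533, 0.1907, 0.    ])]
tub [ 0.6916 -0.3651  0.06  ]
jar [ 0.7301 -0.2     0.09  ]
mug [0.7465 0.1604 0.09  ]
tape [0.7126 0.3068 0.024 ]
brush [ 0.7612 -0.21    0.17  ]
brush [ 0.7211 -0.2307  0.17  ]
brush [ 0.7733 -0.1378  0.17  ]
driver [ 0.4039 -0.0849  0.01  ] [ 0.3968 -0.2089  0.02  ]
```

Emit:
drive_tool:
  twist:
    - [0,0,0.1]
    - [0,0,0.1]
    - [0,0,0.1]
    - [0,0,0.1]
    - [0,0,0.115]
    - [0,0,0]
  offset:
    - [0,0,0]
    - [0,0,0]
    - [0,0,0]
    - [0,0,0]
    - [0,0,0]
    - [0,0,0]
  claw: [1,1,1,1,1,1]
  newtons: 40

```text
time: 0.6
ee_pos: [0.2561, -0.5145, 0.2308]
ee_rot: [-179.9, 0.0, -3.2]
wrist_force: [0.2, 0.1, 0.2]
opening: 1.004
```

```bash
cat >> h.py <<'E'
def delta(target, yaw=None):
    s=r.read_state(); p=s['ee_pos']; R=rotm(s['ee_rot'])
    d=R.T@(np.array(target)-p)*100
    print('t=%.2f'%s['time'],'pos',np.round(p,4),'rot',np.round(s['ee_rot'],2),'op %.3f'%s['opening'],'F',np.round(s['wrist_force'],1))
    print('tool delta cm',np.round(d,2),'rows>=',np.ceil(np.linalg.norm(d)/4.1), '' if yaw is None else 'twist z %.3f'%(-np.radians(yaw-s['ee_rot'][2])))
from scipy.spatial.transform import Rotation
def rotm(e): return Rotation.from_euler('xyz',e,degrees=True).as_matrix()
E
python3 -c "
from h import *
delta([.4806,-.3886,.15],-3)"
```

```text
t=0.60 pos [ 0.2561 -0.5145  0.2308] rot [-1.7995e+02  2.0000e-02 -3.2100e+00] op 1.004 F [0.2 0.1 0.2]
tool delta cm [ 21.71 -13.82   8.08] rows>= 7.0 twist z -0.004
```

Emit:
drive_tool:
  twist:
    - [0,0,0]
    - [0,0,0]
    - [0,0,0]
    - [0,0,0]
    - [0,0,0]
    - [0,0,0]
    - [0,0,0]
    - [0,0,0]
    - [0,0,0]
  offset:
    - [2.71,-1.73,1.01]
    - [2.71,-1.73,1.01]
    - [2.71,-1.73,1.01]
    - [2.71,-1.73,1.01]
    - [2.71,-1.73,1.01]
    - [2.71,-1.73,1.01]
    - [2.71,-1.73,1.01]
    - [2.71,-1.73,1.01]
    - [0,0,0]
  claw: [1,1,1,1,1,1,1,1,0.7]

```text
time: 1.35
ee_pos: [0.4833, -0.384, 0.1477]
ee_rot: [-179.8, 0.1, -2.5]
wrist_force: [-0.9, -0.2, 0.8]
opening: 0.883
```

```bash
python3 -c "
from h import *
delta([.4806,-.3886,.045],-3); snap('scene','s1.png'); snap('top','t1.png')"
```

```text
t=1.35 pos [ 0.4833 -0.384   0.1477] rot [-1.7979e+02  5.0000e-02 -2.5400e+00] op 0.883 F [-0.9 -0.2  0.8]
tool delta cm [-0.24  0.5  10.27] rows>= 3.0 twist z 0.008
```

View pics/s1.png

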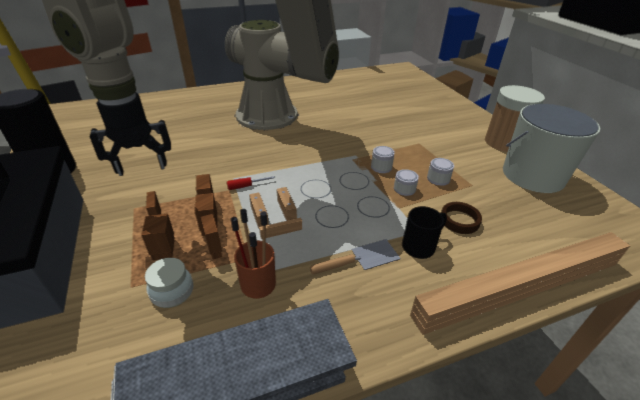

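```bash
python3 -c "
from h import *
delta([.4806,-.3886,.045],-3)"
```

```text
t=1.45 pos [ 0.4806 -0.3868  0.1494] rot [-1.7993e+02  1.0000e-01 -2.7400e+00] op 0.721 F [-0.6 -0.6  0.5]
tool delta cm [ 0.03  0.19 10.44] rows>= 3.0 twist z 0.004
```

Emit:
drive_tool:
  twist:
    - [0,0,0]
    - [0,0,0]
    - [0,0,0]
    - [0,0,0]
    - [0,0,0]
    - [0,0,0]
    - [0,0,0]
    - [0,0,0]
    - [0,0,0]
    - [0,0,0]
    - [0,0,0]
  offset:
    - [0,0,2.1]
    - [0,0,2.1]
    - [0,0,2.1]
    - [0,0,2.1]
    - [0,0,2.1]
    - [0,0,0]
    - [0,0,0]
    - [0,0,0]
    - [0,0,0]
    - [0,0,0]
    - [0,0,0]
  claw: [0.7,0.7,0.7,0.7,0.7,0.5,0.3,0.1,0,0,0]

```text
time: 2.37
ee_pos: [0.4807, -0.3891, 0.0471]
ee_rot: [179.9, -0.1, -3.1]
wrist_force: [-0.7, -1.4, 3.1]
opening: 0.216
```

```bash
python3 -c "
from h import *
snap('scene','s2.png');delta([.4806,-.3886,.18],-.6)"
```

```text
t=2.42 pos [ 0.4807 -0.3891  0.0471] rot [ 1.7987e+02 -1.0000e-01 -3.0500e+00] op 0.214 F [-1.2 -0.6  4.4]
tool delta cm [ 1.000e-02 -2.000e-02 -1.329e+01] rows>= 4.0 twist z -0.043
```

View pics/s2.png

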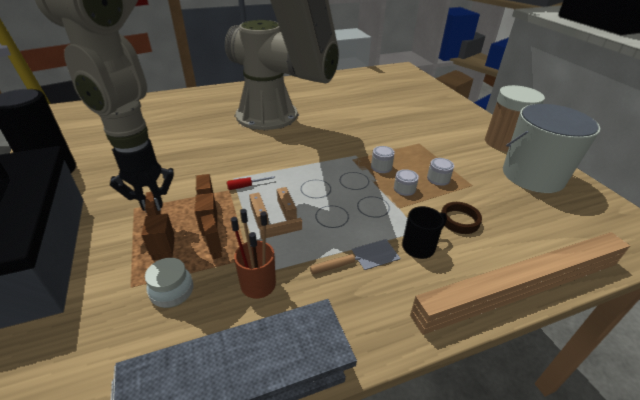

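Emit:
drive_tool:
  twist:
    - [0,0,0]
    - [0,0,0]
    - [0,0,0]
    - [0,0,-0.043]
    - [0,0,0]
    - [0,0,0]
    - [0,0,0]
    - [0,0,0]
    - [0,0,0]
    - [0,0,0]
    - [0,0,0]
    - [0,0,0]
  offset:
    - [0,0,-3.4]
    - [0,0,-3.4]
    - [0,0,-3.4]
    - [0,0,-3.1]
    - [0.57,-3.37,0]
    - [0.57,-3.37,0]
    - [0.57,-3.37,0]
    - [0.57,-3.37,0]
    - [0.57,-3.37,0]
    - [0.57,-3.37,0]
    - [0.57,-3.37,0]
    - [0.57,-3.37,0]
  claw: [0,0,0,0,0,0,0,0,0,0,0,0]

```text
time: 3.42
ee_pos: [0.5285, -0.1173, 0.1789]
ee_rot: [180.0, -0.0, -0.6]
wrist_force: [0.8, -1.0, -1.0]
opening: 0.213
```

Emit:
drive_tool:
  twist:
    - [0,0,0]
    - [0,0,0]
    - [0,0,0]
    - [0,0,0]
  offset:
    - [0,0,0]
    - [0,0,0]
    - [0,0,0]
    - [0,0,0]
  claw: [0,0,0,0]

```text
time: 3.75
ee_pos: [0.5284, -0.1199, 0.1786]
ee_rot: [180.0, -0.0, -0.6]
wrist_force: [0.2, 0.0, -0.9]
opening: 0.218
```

```bash
python3 -c "
from h import *
snap('scene','s3.png');delta([.529,-.120,.06],-.6)"
```

```text
t=3.80 pos [ 0.5284 -0.1202  0.1785] rot [ 1.7998e+02 -1.0000e-02 -6.7000e-01] op 0.213 F [-0.1 -0.2 -0.7]
tool delta cm [ 0.06 -0.02 11.85] rows>= 3.0 twist z -0.001
```

View pics/s3.png

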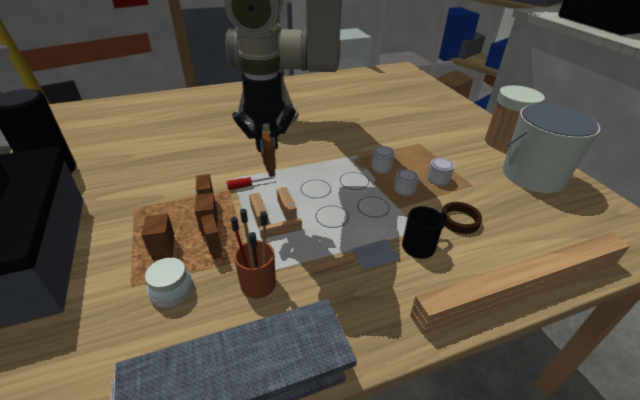

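Emit:
drive_tool:
  twist:
    - [0,0,0]
    - [0,0,0]
    - [0,0,0]
    - [0,0,0]
    - [0,0,0]
    - [0,0,0]
    - [0,0,0]
  offset:
    - [0,0,2.4]
    - [0,0,2.4]
    - [0,0,2.4]
    - [0,0,2.4]
    - [0,0,2.4]
    - [0,0,0]
    - [0,0,0]
  claw: [0,0,0,0,0,0,0]

```text
time: 4.38
ee_pos: [0.5271, -0.1197, 0.0575]
ee_rot: [-179.9, 0.2, -0.7]
wrist_force: [0.2, 0.0, 0.9]
opening: 0.216
```

```bash
python3 -c "
from h import *
im=snap('scene','s4.png');snap('top','t4.png');delta([.529,-.120,.06],-.6)
cv2.imwrite('pics/s4c.png',cv2.resize(im[100:260,200:360,::-1],None,fx=4,fy=4))"
```

```text
t=4.48 pos [ 0.5293 -0.1201  0.0598] rot [ 1.7996e+02 -9.0000e-02 -6.5000e-01] op 0.216 F [ 0.5 -0.3  0.2]
tool delta cm [-0.03 -0.01 -0.02] rows>= 1.0 twist z -0.001
```

View pics/s4c.png

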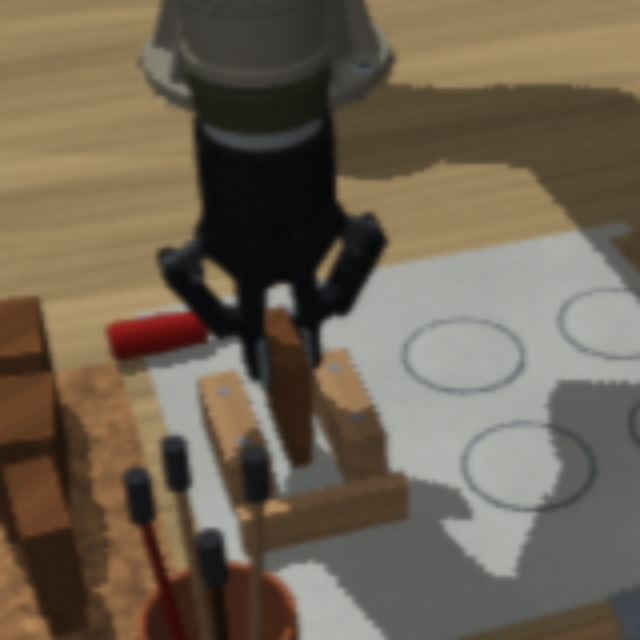

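Emit:
drive_tool:
  twist:
    - [0,0,0]
    - [0,0,0]
    - [0,0,0]
    - [0,0,0]
    - [0,0,0]
    - [0,0,0]
    - [0,0,0]
    - [0,0,0]
    - [0,0,0]
    - [0,0,0]
    - [0,0,0]
    - [0,0,0]
  offset:
    - [0,0,-3.0]
    - [0,0,-3.0]
    - [0,0,-3.0]
    - [0,0,-3.0]
    - [-0.57,3.37,0]
    - [-0.57,3.37,0]
    - [-0.57,3.37,0]
    - [-0.57,3.37,0]
    - [-0.57,3.37,0]
    - [-0.57,3.37,0]
    - [-0.57,3.37,0]
    - [-0.57,3.37,0]
  claw: [0,0,0,0,0,0,0,0,0,0,0,0]

```text
time: 5.48
ee_pos: [0.4801, -0.3907, 0.1812]
ee_rot: [179.8, -0.2, -0.6]
wrist_force: [0.5, 0.2, -0.5]
opening: 0.213
```

Emit:
drive_tool:
  twist:
    - [0,0,0.043]
    - [0,0,0]
    - [0,0,0]
    - [0,0,0]
    - [0,0,0]
    - [0,0,0]
    - [0,0,0]
    - [0,0,0]
    - [0,0,0]
  offset:
    - [0,0,0]
    - [0,0,0]
    - [0,0,0]
    - [0,0,2.5]
    - [0,0,2.5]
    - [0,0,2.5]
    - [0,0,2.5]
    - [0,0,2]
    - [0,0,0]
  claw: [0,0,0,0,0,0,0,0,0]

```text
time: 6.23
ee_pos: [0.4785, -0.3846, 0.0551]
ee_rot: [-179.7, 0.3, -2.9]
wrist_force: [-0.9, -0.2, -1.1]
opening: 0.219
```

```bash
python3 -c "
from h import *
im=snap('scene','s5.png');delta([.4807,-.3891,.047],-.6)
cv2.imwrite('pics/s5c.png',cv2.resize(im[140:300,100:260,::-1],None,fx=4,fy=4))"
```

```text
t=6.28 pos [ 0.4793 -0.3856  0.0573] rot [-1.7983e+02  1.7000e-01 -2.9000e+00] op 0.218 F [ 0.7  0.4 -0.2]
tool delta cm [0.16 0.34 1.03] rows>= 1.0 twist z -0.040
```

View pics/s5c.png

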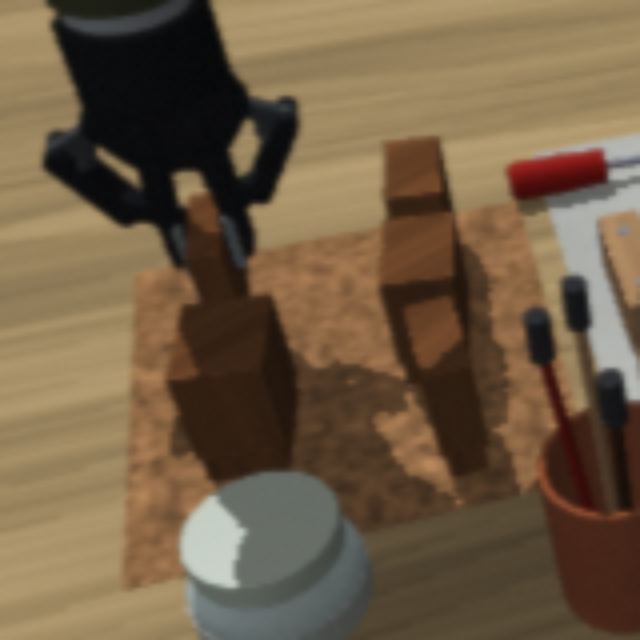

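Emit:
drive_tool:
  twist:
    - [0,0,0]
    - [0,0,0]
    - [0,0,0]
    - [0,0,0]
    - [0,0,0]
  offset:
    - [0,0,0]
    - [0,0,0.4]
    - [0,0,0.4]
    - [0,0,0.1]
    - [0,0,0]
  claw: [0,0,0,0,0]

```text
time: 6.7
ee_pos: [0.4802, -0.3882, 0.0499]
ee_rot: [180.0, -0.0, -3.0]
wrist_force: [-0.4, 0.4, -1.1]
opening: 0.22
```

Emit:
drive_tool:
  twist:
    - [0,0,0]
    - [0,0,0]
    - [0,0,0]
    - [0,0,0]
    - [0,0,0]
    - [0,0,0]
    - [0,0,0]
    - [0,0,0]
    - [0,0,0]
    - [0,0,0]
    - [0,0,0]
    - [0,0,0]
  offset:
    - [0,0,0.25]
    - [0,0,0]
    - [0,0,0]
    - [0,0,0]
    - [0,0,0]
    - [0,0,0]
    - [0,0,-1]
    - [0,0,-3]
    - [0,0,-3]
    - [0,0,-3]
    - [0,0,-2]
    - [0,0,0]
  claw: [0,0,0.3,0.5,0.75,0.75,0.75,0.75,0.75,0.75,0.75,0.75]

```text
time: 7.7
ee_pos: [0.4822, -0.3903, 0.1735]
ee_rot: [179.6, -0.4, -3.0]
wrist_force: [0.6, -0.2, 0.6]
opening: 0.75
```

```bash
python3 -c "
from h import *
im=snap('top','t6.png');snap('scene','s6.png');delta([.607,-.2751,.165],-2)
cv2.imwrite('pics/t6c.png',cv2.resize(im[150:280,370:500,::-1],None,fx=5,fy=5,interpolation=2))"
```

```text
t=7.80 pos [ 0.4806 -0.3887  0.1687] rot [ 1.7988e+02 -1.3000e-01 -3.0500e+00] op 0.752 F [ 0.6  0.9 -1.3]
tool delta cm [ 12.02 -12.02   0.37] rows>= 5.0 twist z -0.018
```

View pics/t6c.png

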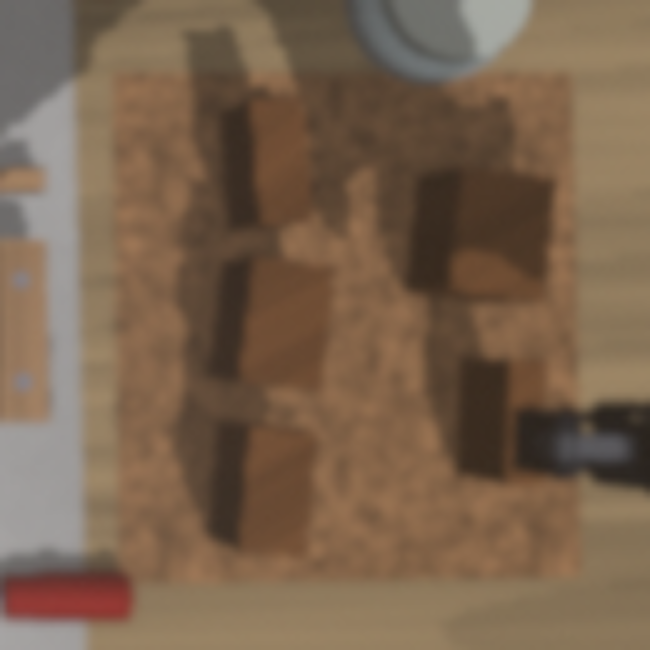

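View pics/s6.png

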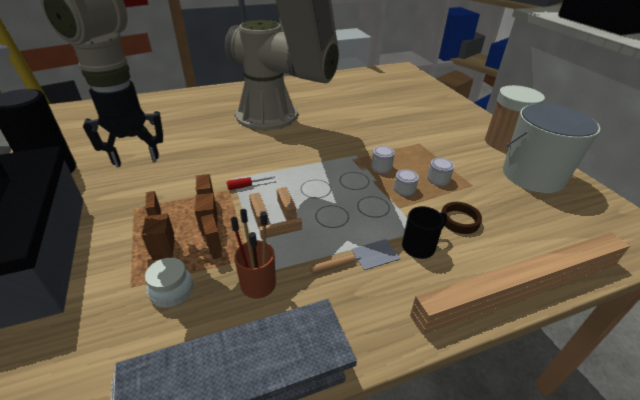

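Emit:
drive_tool:
  twist:
    - [0,0,0]
    - [0,0,0]
    - [0,0,0]
    - [0,0,0]
    - [0,0,0]
    - [0,0,0]
    - [0,0,0]
    - [0,0,0]
    - [0,0,0]
  offset:
    - [2,-2,0]
    - [2,-2,0]
    - [2,-2,0]
    - [2,-2,0]
    - [2,-2,0]
    - [2,-2,0.3]
    - [0,0,0]
    - [0,0,0]
    - [0,0,0]
  claw: [0.75,0.75,0.75,0.75,0.75,0.75,0.75,0.75,0.75]

```text
time: 8.55
ee_pos: [0.6054, -0.2743, 0.1625]
ee_rot: [-179.9, 0.2, -3.0]
wrist_force: [-0.7, 0.7, -0.1]
opening: 0.754
```

```bash
python3 -c "
from h import *
delta([.607,-.275,.044],-3)"
```

```text
t=8.55 pos [ 0.6054 -0.2743  0.1625] rot [-1.7995e+02  1.5000e-01 -3.0300e+00] op 0.754 F [-0.7  0.7 -0.1]
tool delta cm [ 0.2   0.07 11.85] rows>= 3.0 twist z -0.000
```

Emit:
drive_tool:
  twist:
    - [0,0,0]
    - [0,0,0]
    - [0,0,0]
    - [0,0,0]
    - [0,0,0]
    - [0,0,0]
    - [0,0,0]
    - [0,0,0]
    - [0,0,0]
    - [0,0,0]
    - [0,0,0]
    - [0,0,0]
  offset:
    - [0,0,2.4]
    - [0,0,2.4]
    - [0,0,2.4]
    - [0,0,2.4]
    - [0,0,2.2]
    - [0,0,0]
    - [0,0,0]
    - [0,0,0]
    - [0,0,0]
    - [0,0,0]
    - [0,0,0]
    - [0,0,0]
  claw: [0.75,0.75,0.75,0.75,0.75,0.75,0.5,0.3,0.1,0,0,0]

```text
time: 9.55
ee_pos: [0.6074, -0.2758, 0.0482]
ee_rot: [179.9, -0.2, -3.1]
wrist_force: [-1.2, -1.5, 6.9]
opening: 0.3
```

```bash
python3 -c "
from h import *
delta([.529,-.120,.06],-.6)"
```

```text
t=9.55 pos [ 0.6074 -0.2758  0.0482] rot [179.86  -0.18  -3.06] op 0.300 F [-1.2 -1.5  6.9]
tool delta cm [ -8.66 -15.13  -1.24] rows>= 5.0 twist z -0.043
```

Emit:
drive_tool:
  twist:
    - [0,0,0]
    - [0,0,0]
    - [0,0,0]
    - [0,0,-0.043]
    - [0,0,0]
    - [0,0,0]
    - [0,0,0]
    - [0,0,0]
    - [0,0,0]
    - [0,0,0]
    - [0,0,0]
    - [0,0,0]
  offset:
    - [0,0,-3.4]
    - [0,0,-3.4]
    - [0,0,-3.4]
    - [0,0,-3.1]
    - [-1.33,-2.58,0]
    - [-1.33,-2.58,0]
    - [-1.33,-2.58,0]
    - [-1.33,-2.58,0]
    - [-1.33,-2.58,0]
    - [-1.33,-2.58,0]
    - [0,0,0]
    - [0,0,0]
  claw: [0,0,0,0,0,0,0,0,0,0,0,0]

```text
time: 10.55
ee_pos: [0.5275, -0.1176, 0.1796]
ee_rot: [180.0, -0.0, -0.4]
wrist_force: [0.0, -0.8, -1.1]
opening: 0.299
```

Emit:
drive_tool:
  twist:
    - [0,0,0]
    - [0,0,0]
    - [0,0,0]
    - [0,0,0]
    - [0,0,0]
    - [0,0,0]
    - [0,0,0]
    - [0,0,0]
    - [0,0,0]
  offset:
    - [0,0,0]
    - [0,0,0]
    - [0,0,2]
    - [0,0,2]
    - [0,0,2]
    - [0,0,2]
    - [0,0,2]
    - [0,0,0]
    - [0,0,0]
  claw: [0,0,0,0,0,0,0,0,0]

```text
time: 11.3
ee_pos: [0.5274, -0.1196, 0.078]
ee_rot: [-179.9, 0.2, -0.7]
wrist_force: [0.1, -0.8, -0.0]
opening: 0.295
```

```bash
python3 -c "
from h import *
im=snap('scene','s7.png')
cv2.imwrite('pics/s7c.png',cv2.resize(im[100:260,200:360,::-1],None,fx=4,fy=4))
delta([.529,-.120,.062],-.6)"
```

```text
t=11.35 pos [ 0.5284 -0.1198  0.0792] rot [-1.8e+02  2.0e-02 -6.4e-01] op 0.293 F [ 0.   0.3 -1.9]
tool delta cm [0.06 0.02 1.72] rows>= 1.0 twist z -0.001
```

View pics/s7c.png

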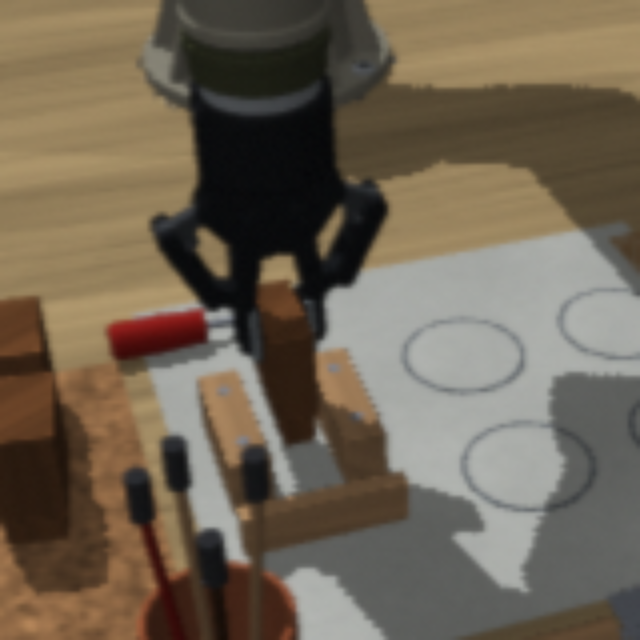

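Emit:
drive_tool:
  twist:
    - [0,0,0]
    - [0,0,0]
    - [0,0,0]
    - [0,0,0]
  offset:
    - [0,0,1]
    - [0,0,1]
    - [0,0,0]
    - [0,0,0]
  claw: [0,0,0,0]

```text
time: 11.68
ee_pos: [0.5275, -0.1189, 0.0585]
ee_rot: [-180.0, 0.1, -0.6]
wrist_force: [-0.1, -0.9, -0.5]
opening: 0.301
```

```bash
python3 -c "
from h import *
im=snap('scene','s8.png')
delta([.529,-.120,.062],-.6)
cv2.imwrite('pics/s8c.png',cv2.resize(im[100:260,200:360,::-1],None,fx=4,fy=4))"
```

```text
t=11.73 pos [ 0.5279 -0.119   0.059 ] rot [ 1.8e+02  2.0e-02 -5.8e-01] op 0.303 F [-0.7 -0.5  0. ]
tool delta cm [ 0.11  0.1  -0.3 ] rows>= 1.0 twist z 0.000
```

View pics/s8c.png

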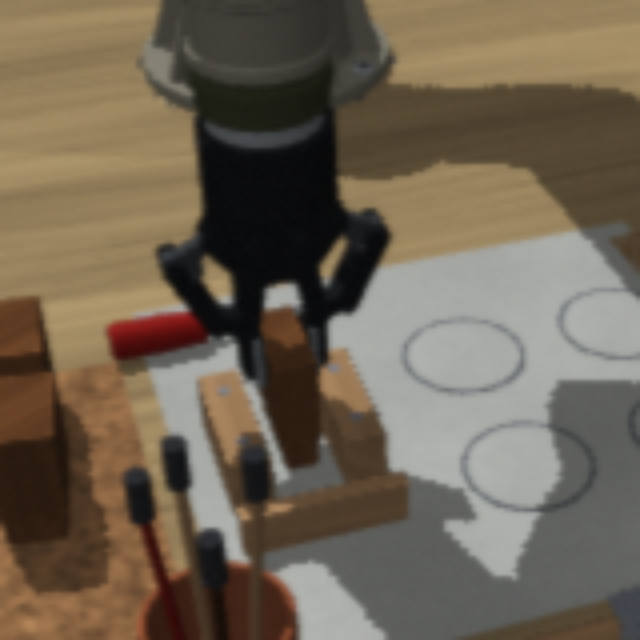

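Emit:
drive_tool:
  twist:
    - [0,0,0]
    - [0,0,0]
    - [0,0,0]
    - [0,0,0]
    - [0,0,0]
    - [0,0,0]
    - [0,0,0]
    - [0,0,0]
    - [0,0,0]
    - [0,0,0]
    - [0,0,0.043]
    - [0,0,0]
  offset:
    - [0,0,-3]
    - [0,0,-3]
    - [0,0,-3]
    - [0,0,-3]
    - [1.33,2.58,0]
    - [1.33,2.58,0]
    - [1.33,2.58,0]
    - [1.33,2.58,0]
    - [1.33,2.58,0]
    - [1.33,2.58,0]
    - [0,0,0]
    - [0,0,0]
  claw: [0,0,0,0,0,0,0,0,0,0,0,0]

```text
time: 12.73
ee_pos: [0.6066, -0.2764, 0.1786]
ee_rot: [180.0, -0.0, -3.2]
wrist_force: [-0.2, 0.6, -0.1]
opening: 0.299
```

Emit:
drive_tool:
  twist:
    - [0,0,0]
    - [0,0,0]
    - [0,0,0]
    - [0,0,0]
    - [0,0,0]
    - [0,0,0]
    - [0,0,0]
    - [0,0,0]
    - [0,0,0]
    - [0,0,0]
  offset:
    - [0,0,0]
    - [0,0,0]
    - [0,0,2]
    - [0,0,2]
    - [0,0,2]
    - [0,0,2]
    - [0,0,2]
    - [0,0,2]
    - [0,0,0]
    - [0,0,0]
  claw: [0,0,0,0,0,0,0,0,0,0]

```text
time: 13.57
ee_pos: [0.6052, -0.2732, 0.0585]
ee_rot: [-179.9, 0.1, -3.0]
wrist_force: [-0.1, 0.2, -0.9]
opening: 0.297
```

```bash
python3 -c "
from h import *
delta([.6074,-.2758,.0482],-3)"
```

```text
t=13.57 pos [ 0.6052 -0.2732  0.0585] rot [-1.7993e+02  1.3000e-01 -2.9600e+00] op 0.297 F [-0.1  0.2 -0.9]
tool delta cm [0.23 0.25 1.03] rows>= 1.0 twist z 0.001
```

Emit:
drive_tool:
  twist:
    - [0,0,0]
    - [0,0,0]
    - [0,0,0]
    - [0,0,0]
    - [0,0,0]
    - [0,0,0]
    - [0,0,0]
    - [0,0,0]
    - [0,0,0]
    - [0,0,0]
    - [0,0,0]
    - [0,0,0]
  offset:
    - [0,0,0.5]
    - [0,0,0.5]
    - [0,0,0]
    - [0,0,0]
    - [0,0,0]
    - [0,0,0]
    - [0,0,0]
    - [0,0,-1]
    - [0,0,-3]
    - [0,0,-3]
    - [0,0,-3]
    - [0,0,-2]
  claw: [0,0,0,0,0.4,0.6,0.75,0.75,0.75,0.75,0.75,0.75]

```text
time: 14.57
ee_pos: [0.6072, -0.2752, 0.1734]
ee_rot: [179.9, -0.2, -3.0]
wrist_force: [0.0, -1.3, 0.0]
opening: 0.751
```

```bash
python3 -c "
from h import *
im=snap('scene','s9.png')
delta([.4522,-.2681,.165],-3.7)
cv2.imwrite('pics/s9c.png',cv2.resize(im[120:300,100:300,::-1],None,fx=4,fy=4))"
```

```text
t=14.62 pos [ 0.6087 -0.2762  0.1774] rot [179.72  -0.51  -3.05] op 0.749 F [ 1.1 -0.8  2.7]
tool delta cm [-15.68   0.02   1.1 ] rows>= 4.0 twist z 0.011
```

View pics/s9c.png

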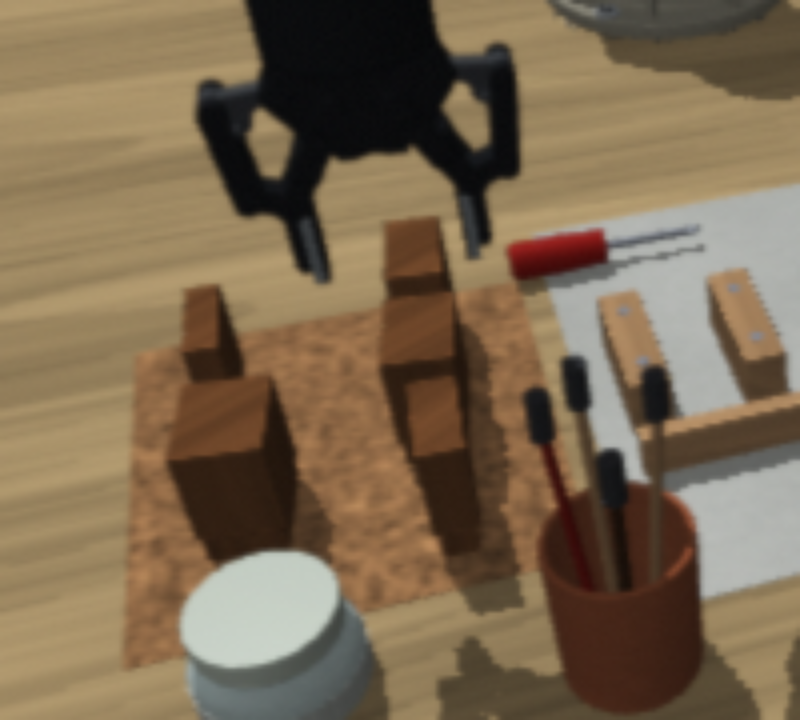

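Emit:
drive_tool:
  twist:
    - [0,0,0]
    - [0,0,0]
    - [0,0,0]
    - [0,0,0]
    - [0,0,0]
    - [0,0,0]
    - [0,0,0]
    - [0,0,0]
  offset:
    - [-3.1,0,0]
    - [-3.1,0,0]
    - [-3.1,0.1,0]
    - [-3.1,0,0]
    - [-3.1,0,0]
    - [0,0,0]
    - [0,0,0]
    - [0,0,0]
  claw: [0.75,0.75,0.75,0.75,0.75,0.75,0.75,0.75]

```text
time: 15.28
ee_pos: [0.4523, -0.2681, 0.17]
ee_rot: [179.9, -0.1, -3.1]
wrist_force: [-0.8, -0.2, -0.6]
opening: 0.746
```

Emit:
drive_tool:
  twist:
    - [0,0,0]
    - [0,0,0]
    - [0,0,0]
    - [0,0,0]
    - [0,0,0]
    - [0,0,0]
    - [0,0,0]
    - [0,0,0]
    - [0,0,0]
    - [0,0,0]
    - [0,0,0]
    - [0,0,0]
  offset:
    - [0,0,2.5]
    - [0,0,2.5]
    - [0,0,2.5]
    - [0,0,2.5]
    - [0,0,2.3]
    - [0,0,0]
    - [0,0,0]
    - [0,0,0]
    - [0,0,0]
    - [0,0,0]
    - [0,0,0]
    - [0,0,0]
  claw: [0.75,0.75,0.75,0.75,0.75,0.75,0.6,0.45,0.3,0.1,0,0]

```text
time: 16.28
ee_pos: [0.4528, -0.2684, 0.0476]
ee_rot: [179.9, -0.2, -3.0]
wrist_force: [0.4, -0.0, 6.0]
opening: 0.384
```

```bash
python3 -c "
from h import *
delta([.529,-.120,.06],-.6)
im=snap('scene','s10.png')
cv2.imwrite('pics/s10c.png',cv2.resize(im[100:280,100:300,::-1],None,fx=4,fy=4))"
```

```text
t=16.28 pos [ 0.4528 -0.2684  0.0476] rot [179.89  -0.18  -3.05] op 0.384 F [ 0.4 -0.   6. ]
tool delta cm [  6.83 -15.22  -1.25] rows>= 5.0 twist z -0.043
```

View pics/s10c.png

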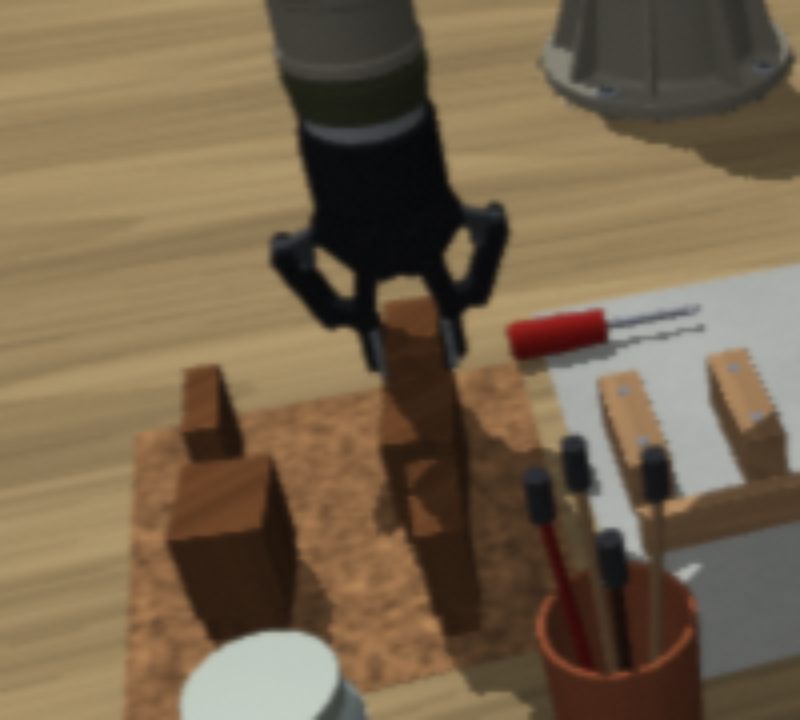

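Emit:
drive_tool:
  twist:
    - [0,0,0]
    - [0,0,0]
    - [0,0,0]
    - [0,0,-0.043]
    - [0,0,0]
    - [0,0,0]
    - [0,0,0]
    - [0,0,0]
    - [0,0,0]
    - [0,0,0]
    - [0,0,0]
    - [0,0,0]
  offset:
    - [0,0,-3.4]
    - [0,0,-3.4]
    - [0,0,-3.4]
    - [0,0,-3.1]
    - [1.25,-2.49,0]
    - [1.25,-2.49,0]
    - [1.25,-2.49,0]
    - [1.25,-2.49,0]
    - [1.25,-2.49,0]
    - [1.25,-2.49,0]
    - [0,0,0]
    - [0,0,0]
  claw: [0,0,0,0,0,0,0,0,0,0,0,0]

```text
time: 17.33
ee_pos: [0.528, -0.1175, 0.1789]
ee_rot: [180.0, 0.0, -0.4]
wrist_force: [-1.4, -0.3, -0.6]
opening: 0.386
```

Emit:
drive_tool:
  twist:
    - [0,0,0]
    - [0,0,0]
    - [0,0,0]
    - [0,0,0]
    - [0,0,0]
    - [0,0,0]
    - [0,0,0]
    - [0,0,0]
    - [0,0,0]
    - [0,0,0]
  offset:
    - [0,0,0]
    - [0,0,0]
    - [0,0,2]
    - [0,0,2]
    - [0,0,2]
    - [0,0,2]
    - [0,0,2]
    - [0,0,2]
    - [0,0,0]
    - [0,0,0]
  claw: [0,0,0,0,0,0,0,0,0,0]

```text
time: 18.17
ee_pos: [0.5265, -0.1194, 0.0583]
ee_rot: [-180.0, 0.2, -0.7]
wrist_force: [0.1, 0.6, -1.7]
opening: 0.388
```

```bash
python3 -c "
from h import *
im=snap('scene','s11.png')
cv2.imwrite('pics/s11c.png',cv2.resize(im[100:260,200:360,::-1],None,fx=4,fy=4))
delta([.529,-.120,.062],-.6)"
```

```text
t=18.22 pos [ 0.5277 -0.1197  0.0595] rot [ 1.8e+02  2.0e-02 -6.7e-01] op 0.387 F [-0.2 -0.7 -1. ]
tool delta cm [ 0.13  0.03 -0.25] rows>= 1.0 twist z -0.001
```

View pics/s11c.png

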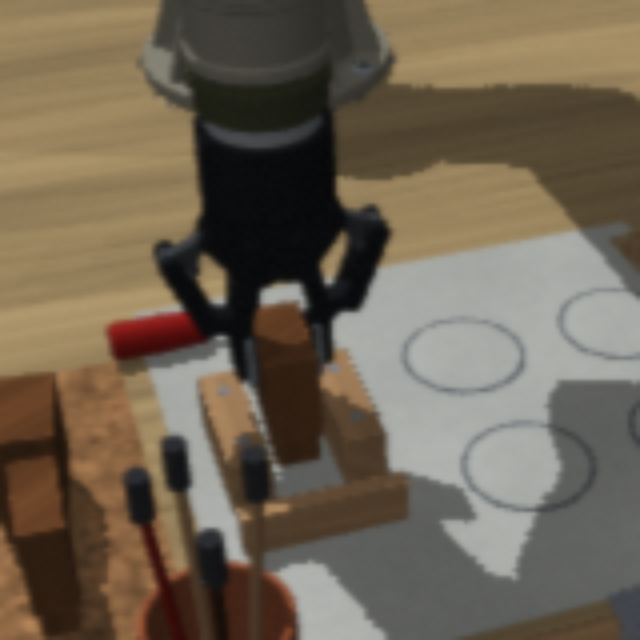

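Block 3 also drops through freely. Return it.

Emit:
drive_tool:
  twist:
    - [0,0,0]
    - [0,0,0]
    - [0,0,0]
    - [0,0,0]
    - [0,0,0]
    - [0,0,0]
    - [0,0,0]
    - [0,0,0]
    - [0,0,0]
    - [0,0,0]
    - [0,0,0.043]
    - [0,0,0]
  offset:
    - [0,0,-3]
    - [0,0,-3]
    - [0,0,-3]
    - [0,0,-3]
    - [-1.25,2.49,0]
    - [-1.25,2.49,0]
    - [-1.25,2.49,0]
    - [-1.25,2.49,0]
    - [-1.25,2.49,0]
    - [-1.25,2.49,0]
    - [0,0,0]
    - [0,0,0]
  claw: [0,0,0,0,0,0,0,0,0,0,0,0]

```text
time: 19.22
ee_pos: [0.4512, -0.2697, 0.1811]
ee_rot: [179.9, -0.2, -3.3]
wrist_force: [-0.5, -0.2, -2.1]
opening: 0.384
```

Emit:
drive_tool:
  twist:
    - [0,0,0]
    - [0,0,0]
    - [0,0,0]
    - [0,0,0]
    - [0,0,0]
    - [0,0,0]
    - [0,0,0]
    - [0,0,0]
    - [0,0,0]
    - [0,0,0]
  offset:
    - [0,0,0]
    - [0,0,0]
    - [0,0,2]
    - [0,0,2]
    - [0,0,2]
    - [0,0,2]
    - [0,0,2]
    - [0,0,2]
    - [0,0,0]
    - [0,0,0]
  claw: [0,0,0,0,0,0,0,0,0,0]

```text
time: 20.05
ee_pos: [0.4511, -0.2661, 0.0586]
ee_rot: [-179.9, 0.1, -2.9]
wrist_force: [-0.2, -0.1, -0.4]
opening: 0.386
```

Emit:
drive_tool:
  twist:
    - [0,0,0]
    - [0,0,0]
    - [0,0,0]
    - [0,0,0]
    - [0,0,0]
    - [0,0,0]
    - [0,0,0]
    - [0,0,0]
    - [0,0,0]
    - [0,0,0]
    - [0,0,0]
    - [0,0,0]
  offset:
    - [0,0,0.5]
    - [0,0,0.5]
    - [0,0,0]
    - [0,0,0]
    - [0,0,0]
    - [0,0,0]
    - [0,0,0]
    - [0,0,-1]
    - [0,0,-3]
    - [0,0,-3]
    - [0,0,-3]
    - [0,0,-2]
  claw: [0,0,0,0,0.45,0.6,0.75,0.75,0.75,0.75,0.75,0.75]

```text
time: 21.05
ee_pos: [0.4522, -0.2681, 0.1729]
ee_rot: [179.9, -0.2, -3.1]
wrist_force: [0.8, -1.0, 0.2]
opening: 0.753
```

```bash
python3 -c "
from h import *
im=snap('top','t12.png');im2=snap('scene','s12.png')
delta([.5306,-.2758,.165],-3)
cv2.imwrite('pics/t12c.png',np.hstack([cv2.resize(im[165:275,380:490,::-1],None,fx=5,fy=5,interpolation=2)[:500],]))
cv2.imwrite('pics/s12c.png',cv2.resize(im2[120:300,100:300,::-1],None,fx=3,fy=3))"
```

```text
t=21.15 pos [ 0.4536 -0.2692  0.1741] rot [179.71  -0.39  -3.05] op 0.750 F [-0.4 -0.6  0.3]
tool delta cm [7.72 0.24 0.97] rows>= 2.0 twist z -0.001
```

View pics/t12c.png

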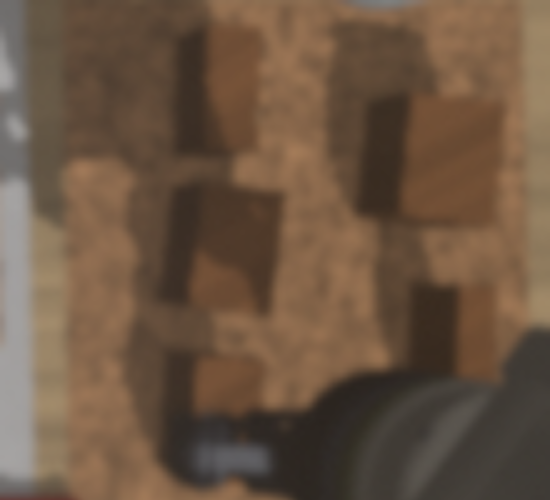

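View pics/s12c.png

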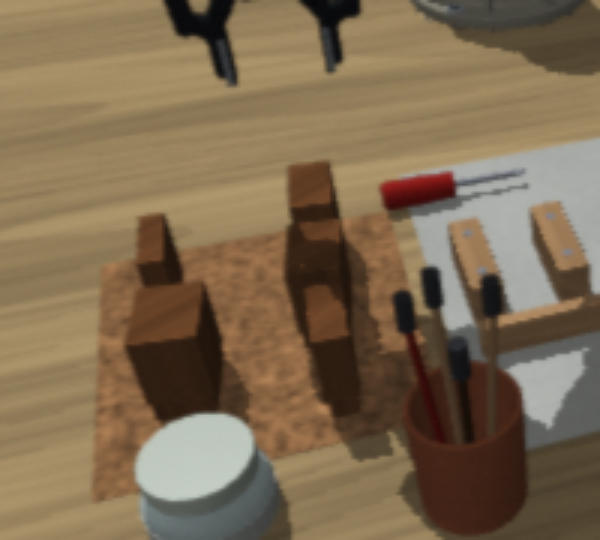

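Emit:
drive_tool:
  twist:
    - [0,0,0]
    - [0,0,0]
    - [0,0,0]
    - [0,0,0.05]
    - [0,0,0]
    - [0,0,0]
    - [0,0,0]
  offset:
    - [2.6,0.12,0]
    - [2.6,0.12,0]
    - [2.6,0.12,0]
    - [0,0,0]
    - [0,0,0]
    - [0,0,0]
    - [0,0,0]
  claw: [0.8,0.8,0.8,0.8,0.8,0.8,0.8]

```text
time: 21.73
ee_pos: [0.5283, -0.2749, 0.1687]
ee_rot: [-180.0, 0.1, -5.9]
wrist_force: [-0.4, 0.2, 0.3]
opening: 0.799
```

Emit:
drive_tool:
  twist:
    - [0,0,0]
    - [0,0,0]
    - [0,0,0]
    - [0,0,0]
    - [0,0,0]
    - [0,0,0]
    - [0,0,0]
    - [0,0,0]
    - [0,0,0]
    - [0,0,0]
    - [0,0,0]
    - [0,0,0]
  offset:
    - [0,0,2.5]
    - [0,0,2.5]
    - [0,0,2.5]
    - [0,0,2.5]
    - [0,0,2.3]
    - [0,0,0]
    - [0,0,0]
    - [0,0,0]
    - [0,0,0]
    - [0,0,0]
    - [0,0,0]
    - [0,0,0]
  claw: [0.8,0.8,0.8,0.8,0.8,0.8,0.65,0.5,0.3,0.1,0,0]

```text
time: 22.73
ee_pos: [0.5301, -0.276, 0.0479]
ee_rot: [179.9, -0.2, -5.9]
wrist_force: [-1.0, -0.3, 6.6]
opening: 0.47
```

```bash
python3 -c "
from h import *
delta([.529,-.120,.06],-.6)"
```

```text
t=22.73 pos [ 0.5301 -0.276   0.0479] rot [ 1.7989e+02 -1.6000e-01 -5.9100e+00] op 0.470 F [-1.  -0.3  6.6]
tool delta cm [ -1.72 -15.5   -1.24] rows>= 4.0 twist z -0.093
```

Emit:
drive_tool:
  twist:
    - [0,0,0]
    - [0,0,0]
    - [0,0,0]
    - [0,0,-0.093]
    - [0,0,0]
    - [0,0,0]
    - [0,0,0]
    - [0,0,0]
    - [0,0,0]
    - [0,0,0]
    - [0,0,0]
    - [0,0,0]
  offset:
    - [0,0,-3.4]
    - [0,0,-3.4]
    - [0,0,-3.4]
    - [0,0,-3.1]
    - [-0.04,-2.6,0]
    - [-0.04,-2.6,0]
    - [-0.04,-2.6,0]
    - [-0.04,-2.6,0]
    - [-0.04,-2.6,0]
    - [-0.04,-2.6,0]
    - [0,0,0]
    - [0,0,0]
  claw: [0,0,0,0,0,0,0,0,0,0,0,0]

```text
time: 23.73
ee_pos: [0.5283, -0.1179, 0.1794]
ee_rot: [180.0, -0.0, -0.4]
wrist_force: [0.1, 0.2, -1.3]
opening: 0.466
```

Emit:
drive_tool:
  twist:
    - [0,0,0]
    - [0,0,0]
    - [0,0,0]
    - [0,0,0]
    - [0,0,0]
    - [0,0,0]
    - [0,0,0]
    - [0,0,0]
    - [0,0,0]
    - [0,0,0]
  offset:
    - [0,0,0]
    - [0,0,0]
    - [0,0,2]
    - [0,0,2]
    - [0,0,2]
    - [0,0,2]
    - [0,0,2]
    - [0,0,0]
    - [0,0,0]
    - [0,0,0]
  claw: [0,0,0,0,0,0,0,0,0,0]

```text
time: 24.57
ee_pos: [0.5289, -0.1201, 0.0799]
ee_rot: [180.0, -0.1, -0.6]
wrist_force: [0.2, 0.9, -0.7]
opening: 0.464
```

```bash
python3 -c "
from h import *
im=snap('scene','s13.png')
cv2.imwrite('pics/s13c.png',cv2.resize(im[100:260,200:360,::-1],None,fx=4,fy=4))
delta([.529,-.120,.062],-.6)"
```

```text
t=24.62 pos [ 0.5294 -0.1201  0.0804] rot [ 1.7995e+02 -1.2000e-01 -6.3000e-01] op 0.466 F [ 0.2 -0.7 -0.4]
tool delta cm [-0.04 -0.01  1.84] rows>= 1.0 twist z -0.000
```

View pics/s13c.png

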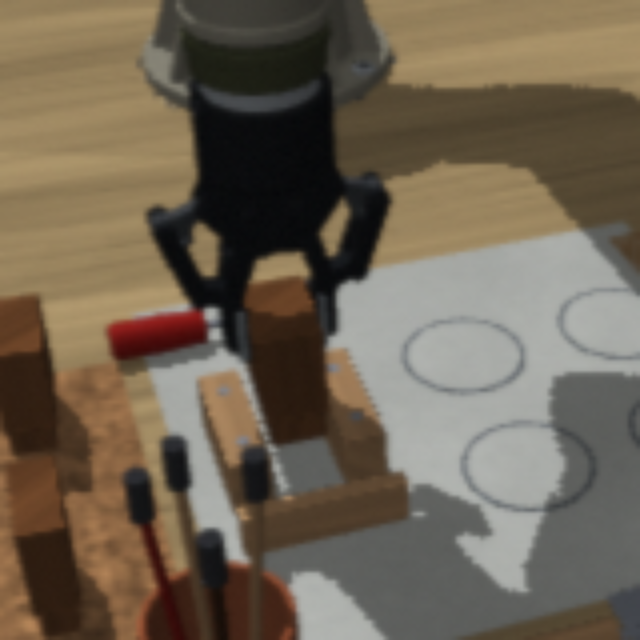

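Emit:
drive_tool:
  twist:
    - [0,0,0]
    - [0,0,0]
    - [0,0,0]
    - [0,0,0]
    - [0,0,0]
  offset:
    - [0,0,0.4]
    - [0,0,0.4]
    - [0,0,0.4]
    - [0,0,0.2]
    - [0,0,0]
  claw: [0,0,0,0,0]

```text
time: 25.03
ee_pos: [0.5278, -0.119, 0.0644]
ee_rot: [-180.0, 0.1, -0.6]
wrist_force: [-0.0, -0.4, -1.8]
opening: 0.468
```

Emit:
drive_tool:
  twist:
    - [0,0,0]
    - [0,0,0]
    - [0,0,0]
  offset:
    - [0,0,0.3]
    - [0,0,0.3]
    - [0,0,0]
  claw: [0,0,0]

```text
time: 25.28
ee_pos: [0.528, -0.119, 0.0583]
ee_rot: [-180.0, 0.0, -0.6]
wrist_force: [-0.0, 0.4, -1.9]
opening: 0.467
```

```bash
python3 -c "
from h import *
im=snap('scene','s14.png')
cv2.imwrite('pics/s14c.png',cv2.resize(im[100:260,200:360,::-1],None,fx=4,fy=4))
delta([.529,-.120,.062],-.6)"
```

```text
t=25.33 pos [ 0.528  -0.119   0.0586] rot [-1.7999e+02  4.0000e-02 -5.8000e-01] op 0.468 F [-0.7  0.2 -2.2]
tool delta cm [ 0.1   0.1  -0.34] rows>= 1.0 twist z 0.000
```

View pics/s14c.png

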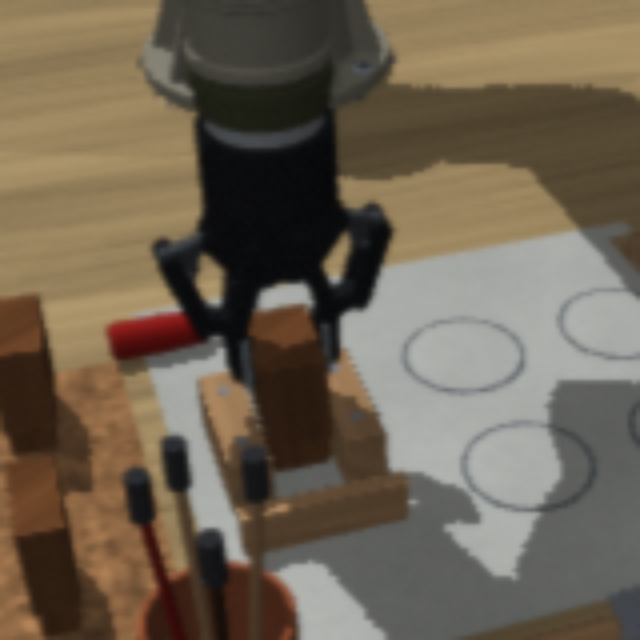

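Emit:
drive_tool:
  twist:
    - [0,0,0]
    - [0,0,0]
    - [0,0,0]
    - [0,0,0]
    - [0,0,0]
    - [0,0,0]
    - [0,0,0]
    - [0,0,0]
    - [0,0,0]
    - [0,0,0]
    - [0,0,0.093]
    - [0,0,0]
  offset:
    - [0,0,-3]
    - [0,0,-3]
    - [0,0,-3]
    - [0,0,-3]
    - [0.04,2.6,0]
    - [0.04,2.6,0]
    - [0.04,2.6,0]
    - [0.04,2.6,0]
    - [0.04,2.6,0]
    - [0.04,2.6,0]
    - [0,0,0]
    - [0,0,0]
  claw: [0,0,0,0,0,0,0,0,0,0,0,0]

```text
time: 26.33
ee_pos: [0.5289, -0.2768, 0.1787]
ee_rot: [-180.0, 0.0, -6.2]
wrist_force: [-0.2, 0.6, -0.6]
opening: 0.47
```

Emit:
drive_tool:
  twist:
    - [0,0,0]
    - [0,0,0]
    - [0,0,0]
    - [0,0,0]
    - [0,0,0]
    - [0,0,0]
    - [0,0,0]
    - [0,0,0]
    - [0,0,0]
    - [0,0,0]
  offset:
    - [0,0,0]
    - [0,0,0]
    - [0,0,2]
    - [0,0,2]
    - [0,0,2]
    - [0,0,2]
    - [0,0,2]
    - [0,0,2]
    - [0,0,0]
    - [0,0,0]
  claw: [0,0,0,0,0,0,0,0,0,0]

```text
time: 27.17
ee_pos: [0.5284, -0.2736, 0.0583]
ee_rot: [-179.9, 0.1, -5.8]
wrist_force: [-0.1, 0.0, -1.1]
opening: 0.466
```

Emit:
drive_tool:
  twist:
    - [0,0,0]
    - [0,0,0]
    - [0,0,0]
    - [0,0,0]
    - [0,0,0]
    - [0,0,0]
    - [0,0,0]
    - [0,0,0]
    - [0,0,0]
    - [0,0,0]
    - [0,0,0]
    - [0,0,0]
  offset:
    - [0,0,0.5]
    - [0,0,0.5]
    - [0,0,0]
    - [0,0,0]
    - [0,0,0]
    - [0,0,0]
    - [0,0,0]
    - [0,0,-1]
    - [0,0,-3]
    - [0,0,-3]
    - [0,0,-3]
    - [0,0,-2]
  claw: [0,0,0,0,0.55,0.7,0.85,0.85,0.85,0.85,0.85,0.85]

```text
time: 28.17
ee_pos: [0.53, -0.2758, 0.1732]
ee_rot: [179.9, -0.2, -5.9]
wrist_force: [0.5, -0.2, 0.5]
opening: 0.847
```

```bash
python3 -c "
from h import *
im=snap('top','t15.png');im2=snap('scene','s15.png')
delta([.5705,-.3819,.165],-5.6)
cv2.imwrite('pics/t15c.png',cv2.resize(im[155:275,380:500,::-1],None,fx=5,fy=5,interpolation=2))
cv2.imwrite('pics/s15c.png',cv2.resize(im2[120:300,100:300,::-1],None,fx=3,fy=3))"
```

```text
t=28.27 pos [ 0.5315 -0.2768  0.1747] rot [179.74  -0.45  -5.91] op 0.847 F [-0.6 -0.7 -0.2]
tool delta cm [ 4.95 10.05  1.05] rows>= 3.0 twist z -0.005
```

View pics/t15c.png

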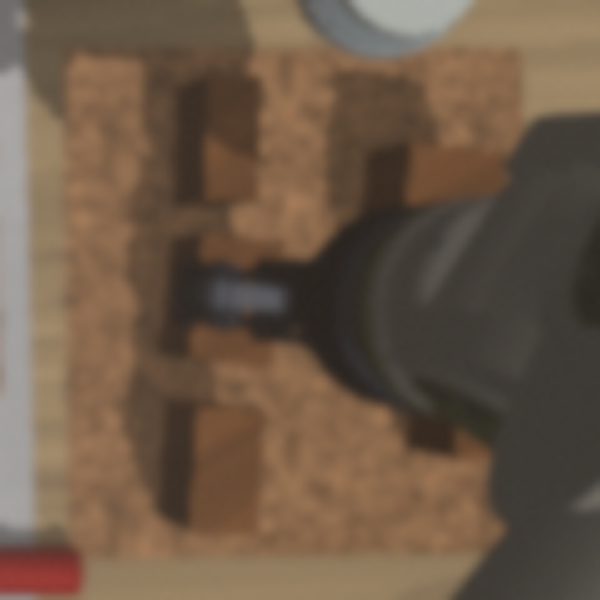

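View pics/s15c.png

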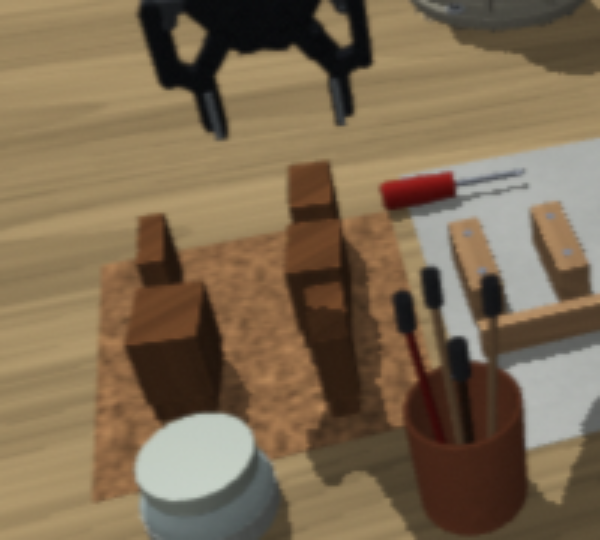

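Emit:
drive_tool:
  twist:
    - [0,0,0]
    - [0,0,0]
    - [0,0,0]
    - [0,0,0]
    - [0,0,0]
    - [0,0,0]
    - [0,0,0]
  offset:
    - [1.28,2.53,0]
    - [1.28,2.53,0]
    - [1.28,2.53,0]
    - [1.28,2.53,0]
    - [0,0,0]
    - [0,0,0]
    - [0,0,0]
  claw: [0.85,0.85,0.85,0.85,0.85,0.85,0.85]

```text
time: 28.85
ee_pos: [0.569, -0.3805, 0.1682]
ee_rot: [-179.9, 0.1, -5.9]
wrist_force: [0.2, 1.1, -0.1]
opening: 0.85
```

Emit:
drive_tool:
  twist:
    - [0,0,0]
    - [0,0,0]
    - [0,0,0]
    - [0,0,0]
    - [0,0,0]
    - [0,0,0]
    - [0,0,0]
    - [0,0,0]
    - [0,0,0]
    - [0,0,0]
    - [0,0,0]
    - [0,0,0]
  offset:
    - [0,0,2.5]
    - [0,0,2.5]
    - [0,0,2.5]
    - [0,0,2.5]
    - [0,0,2.3]
    - [0,0,0]
    - [0,0,0]
    - [0,0,0]
    - [0,0,0]
    - [0,0,0]
    - [0,0,0]
    - [0,0,0]
  claw: [0.85,0.85,0.85,0.85,0.85,0.85,0.7,0.6,0.4,0.2,0,0]

```text
time: 29.85
ee_pos: [0.5707, -0.3817, 0.0484]
ee_rot: [179.9, -0.2, -5.9]
wrist_force: [0.3, 1.7, 7.3]
opening: 0.551
```

```bash
python3 -c "
from h import *
delta([.529,-.1195,.0925],-.6)"
```

```text
t=29.85 pos [ 0.5707 -0.3817  0.0484] rot [179.9   -0.18  -5.9 ] op 0.551 F [0.3 1.7 7.3]
tool delta cm [ -6.84 -25.65  -4.47] rows>= 7.0 twist z -0.093
```

Emit:
drive_tool:
  twist:
    - [0,0,0]
    - [0,0,0]
    - [0,0,0]
    - [0,0,-0.093]
    - [0,0,0]
    - [0,0,0]
    - [0,0,0]
    - [0,0,0]
    - [0,0,0]
    - [0,0,0]
    - [0,0,0]
    - [0,0,0]
  offset:
    - [0,0,-3.4]
    - [0,0,-3.4]
    - [0,0,-3.4]
    - [0,0,-3.1]
    - [-0.555,-3.27,0]
    - [-0.555,-3.27,0]
    - [-0.555,-3.27,0]
    - [-0.555,-3.27,0]
    - [-0.555,-3.27,0]
    - [-0.555,-3.27,0]
    - [-0.555,-3.27,0]
    - [-0.555,-3.27,0]
  claw: [0,0,0,0,0,0,0,0,0,0,0,0]

```text
time: 30.85
ee_pos: [0.5274, -0.1178, 0.1795]
ee_rot: [180.0, -0.0, -0.6]
wrist_force: [0.5, 0.2, -1.4]
opening: 0.552
```

Emit:
drive_tool:
  twist:
    - [0,0,0]
    - [0,0,0]
    - [0,0,0]
    - [0,0,0]
    - [0,0,0]
    - [0,0,0]
    - [0,0,0]
    - [0,0,0]
    - [0,0,0]
    - [0,0,0]
    - [0,0,0]
  offset:
    - [0,0,0]
    - [0,0,0]
    - [0,0,0]
    - [0,0,2]
    - [0,0,2]
    - [0,0,2]
    - [0,0,1.5]
    - [0,0,0.8]
    - [0,0,0]
    - [0,0,0]
    - [0,0,0]
  claw: [0,0,0,0,0,0,0,0,0,0,0]

```text
time: 31.77
ee_pos: [0.5288, -0.12, 0.097]
ee_rot: [180.0, -0.1, -0.6]
wrist_force: [-0.3, -0.7, -0.7]
opening: 0.546
```

```bash
python3 -c "
from h import *
im=snap('scene','s16.png')
cv2.imwrite('pics/s16c.png',cv2.resize(im[120:240,220:340,::-1],None,fx=5,fy=5,interpolation=2))
delta([.529,-.1195,.068],-.6)"
```

```text
t=31.82 pos [ 0.5289 -0.1198  0.0972] rot [ 1.7995e+02 -1.2000e-01 -6.1000e-01] op 0.549 F [-0.5  0.4 -1.6]
tool delta cm [ 0.   -0.04  2.92] rows>= 1.0 twist z -0.000
```

View pics/s16c.png

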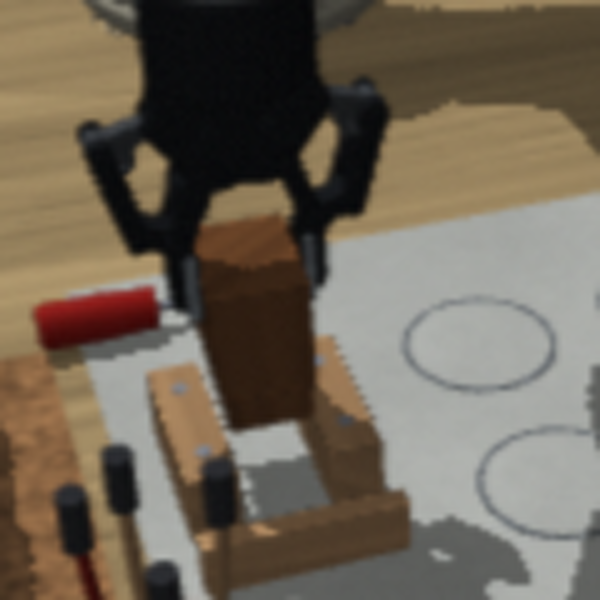

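Emit:
drive_tool:
  twist:
    - [0,0,0]
    - [0,0,0]
    - [0,0,0]
    - [0,0,0]
    - [0,0,0]
    - [0,0,0]
  offset:
    - [0,0,0.4]
    - [0,0,0.4]
    - [0,0,0.3]
    - [0,0,0.2]
    - [0,0,0]
    - [0,0,0]
  claw: [0,0,0,0,0,0]

```text
time: 32.32
ee_pos: [0.5277, -0.1191, 0.0828]
ee_rot: [180.0, 0.0, -0.6]
wrist_force: [-0.4, -0.4, -1.0]
opening: 0.551
```

Emit:
drive_tool:
  twist:
    - [0,0,0]
    - [0,0,0]
    - [0,0,0]
  offset:
    - [0,0,0.2]
    - [0,0,0.2]
    - [0,0,0]
  claw: [0,0,0]

```text
time: 32.57
ee_pos: [0.5279, -0.1192, 0.0787]
ee_rot: [180.0, 0.0, -0.6]
wrist_force: [0.6, -0.6, -1.9]
opening: 0.548
```

Emit:
drive_tool:
  twist:
    - [0,0,0]
    - [0,0,0]
    - [0,0,0]
    - [0,0,0]
  offset:
    - [0,0,0.3]
    - [0,0,0.3]
    - [0,0,0.2]
    - [0,0,0]
  claw: [0,0,0,0]

```text
time: 32.9
ee_pos: [0.5278, -0.1191, 0.0705]
ee_rot: [180.0, 0.0, -0.6]
wrist_force: [0.4, -0.7, -2.7]
opening: 0.548
```

Emit:
drive_tool:
  twist:
    - [0,0,0]
    - [0,0,0]
    - [0,0,0]
    - [0,0,0]
  offset:
    - [0,0,0.1]
    - [0,0,0.1]
    - [0,0,0]
    - [0,0,0]
  claw: [0,0,0,0]

```text
time: 33.23
ee_pos: [0.5279, -0.1191, 0.0689]
ee_rot: [180.0, -0.0, -0.6]
wrist_force: [1.3, -1.2, -1.9]
opening: 0.546
```

```bash
python3 -c "
from h import *
im=snap('scene','s17.png')
cv2.imwrite('pics/s17c.png',cv2.resize(im[120:240,220:340,::-1],None,fx=5,fy=5,interpolation=2))
delta([.529,-.1195,.068],-.6)"
```

```text
t=33.28 pos [ 0.5279 -0.1191  0.0689] rot [179.99   0.    -0.58] op 0.552 F [ 0.2 -0.9 -2. ]
tool delta cm [0.11 0.03 0.09] rows>= 1.0 twist z 0.000
```

View pics/s17c.png

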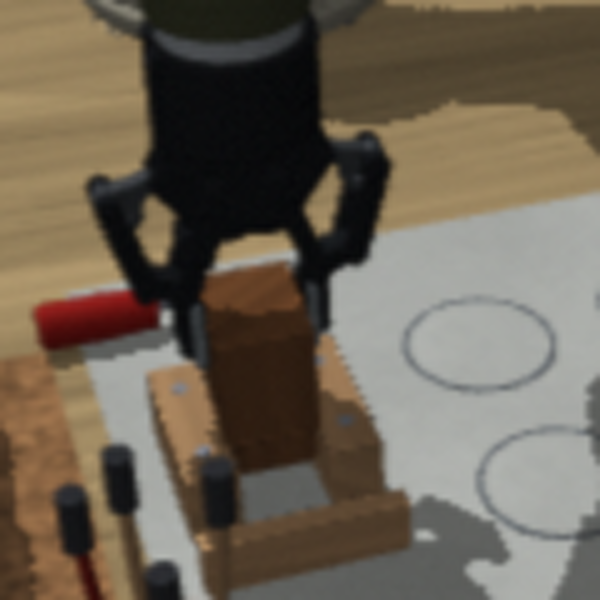

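Emit:
drive_tool:
  twist:
    - [0,0,0]
    - [0,0,0]
    - [0,0,0]
    - [0,0,0]
  offset:
    - [0,0,0.1]
    - [0,0,0.1]
    - [0,0,0]
    - [0,0,0]
  claw: [0,0,0,0]

```text
time: 33.62
ee_pos: [0.528, -0.1191, 0.0684]
ee_rot: [180.0, -0.1, -0.6]
wrist_force: [-3.1, 0.7, 8.2]
opening: 0.55
```

Emit:
drive_tool:
  twist:
    - [0,0,0]
    - [0,0,0]
    - [0,0,0]
    - [0,0,0]
    - [0,0,0]
    - [0,0,0]
    - [0,0,0]
    - [0,0,0]
  offset:
    - [0,0,0]
    - [0,0,0]
    - [0,0,0]
    - [0,0,0]
    - [0,0,0]
    - [0,0,0]
    - [0,0,0]
    - [0,0,0]
  claw: [0.6,0.65,0.7,0.75,0.75,0.75,0.75,0.75]

```text
time: 34.28
ee_pos: [0.5279, -0.1191, 0.0669]
ee_rot: [-180.0, 0.0, -0.6]
wrist_force: [-0.6, 0.6, -0.7]
opening: 0.752
```

Emit:
drive_tool:
  twist:
    - [0,0,0]
    - [0,0,0]
    - [0,0,0]
    - [0,0,0]
    - [0,0,0]
    - [0,0,0]
    - [0,0,0]
  offset:
    - [0,0,-1]
    - [0,0,-2]
    - [0,0,-3]
    - [0,0,-3]
    - [0,0,-2]
    - [0,0,0]
    - [0,0,0]
  claw: [0.75,0.75,0.75,0.75,0.75,0.75,0.75]

```text
time: 34.87
ee_pos: [0.529, -0.1195, 0.1791]
ee_rot: [179.9, -0.2, -0.6]
wrist_force: [-0.2, 0.0, -0.2]
opening: 0.75
```

```bash
python3 -c "
from h import *
im=snap('scene','s18.png')
cv2.imwrite('pics/s18c.png',cv2.resize(im[120:240,220:340,::-1],None,fx=5,fy=5,interpolation=2))
delta([.4367,.236,.12],-.6)"
```

```text
t=34.92 pos [ 0.5281 -0.1191  0.1776] rot [ 1.7997e+02 -6.0000e-02 -5.8000e-01] op 0.747 F [-0.2  0.6 -0.2]
tool delta cm [ -9.5  -35.42   5.73] rows>= 10.0 twist z 0.000
```

View pics/s18c.png

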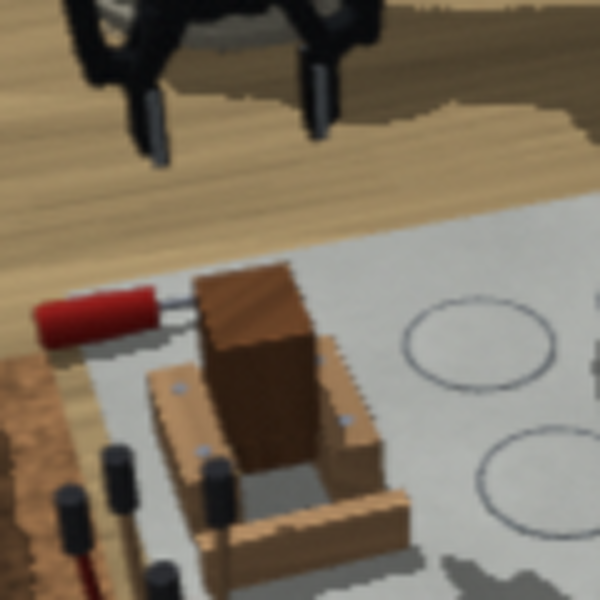

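View pics/s18.png

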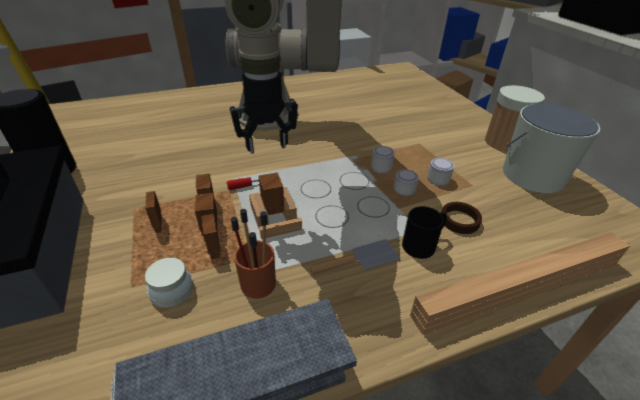

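```bash
python3 -c "
from h import *
im=snap('top','t19.png')
c=cv2.resize(im[160:290,135:335,::-1],None,fx=4,fy=4,interpolation=2)
cv2.imwrite('pics/t19c.png',cv2.convertScaleAbs(c,alpha=1.6,beta=10))"
```

```text
(no output)
```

View pics/t19c.png

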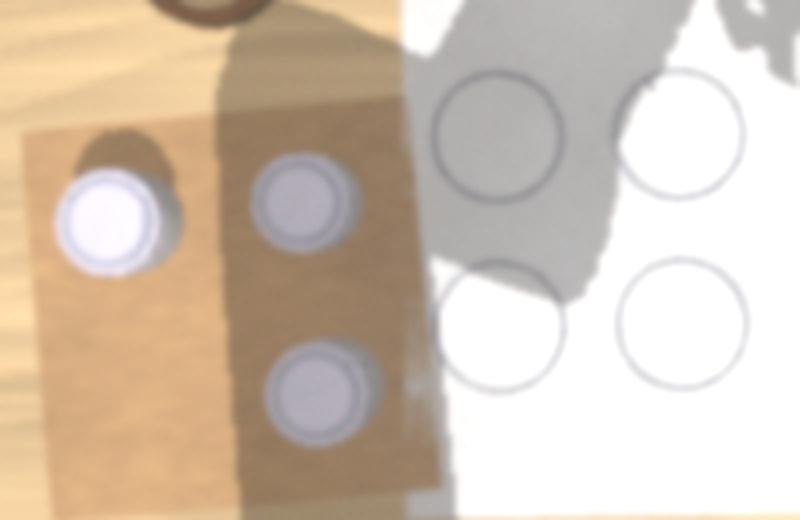

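View pics/t19.png

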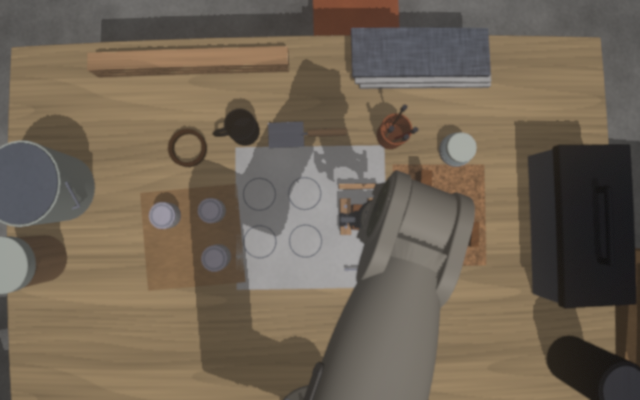

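Emit:
drive_tool:
  twist:
    - [0,0,0]
    - [0,0,0]
    - [0,0,0]
    - [0,0,0]
    - [0,0,0]
    - [0,0,0]
    - [0,0,0]
    - [0,0,0]
    - [0,0,0]
    - [0,0,0]
    - [0,0,0]
    - [0,0,0]
  offset:
    - [0.21,-3.64,0]
    - [0.21,-3.64,0]
    - [0.21,-3.64,0]
    - [0.21,-3.64,0]
    - [0.21,-3.64,0]
    - [0.21,-3.64,0]
    - [0.21,-3.64,0]
    - [0.21,-3.64,0]
    - [0.21,-3.64,0]
    - [0.21,-3.64,0]
    - [0,0,0]
    - [0,0,0]
  claw: [0.75,0.8,1,1,1,1,1,1,1,1,1,1]
  newtons: 25

```text
time: 35.97
ee_pos: [0.5482, 0.1642, 0.1799]
ee_rot: [-176.3, 0.2, 6.8]
wrist_force: [0.0, -0.8, -0.2]
opening: 1.001
```

Emit:
drive_tool:
  twist:
    - [0,0,0]
    - [0,0,0]
    - [0,0,0]
    - [0,0,0]
    - [0,0,0]
    - [0,0,0]
    - [0,0,0]
  offset:
    - [0,0,0]
    - [0,0,2.5]
    - [0,0,2.5]
    - [0,0,2]
    - [0,0,0]
    - [0,0,0]
    - [0,0,0]
  claw: [1,1,1,1,1,1,1]

```text
time: 36.55
ee_pos: [0.5494, 0.1657, 0.1125]
ee_rot: [-176.2, -0.0, 6.8]
wrist_force: [0.1, -0.6, 0.3]
opening: 1.002
```

```bash
python3 -c "
from h import *
im=snap('scene','s20.png')
snap('top','t20.png')
delta([.5529,.245,.005],-.6)
cv2.imwrite('pics/s20c.png',cv2.resize(im[100:220,340:500,::-1],None,fx=4,fy=4,interpolation=2))"
```

```text
t=36.65 pos [0.55   0.166  0.1132] rot [-1.7622e+02 -1.2000e-01  6.8500e+00] op 0.999 F [0.3 0.1 1. ]
tool delta cm [ 1.2  -7.08 11.32] rows>= 4.0 twist z 0.130
```

View pics/s20c.png

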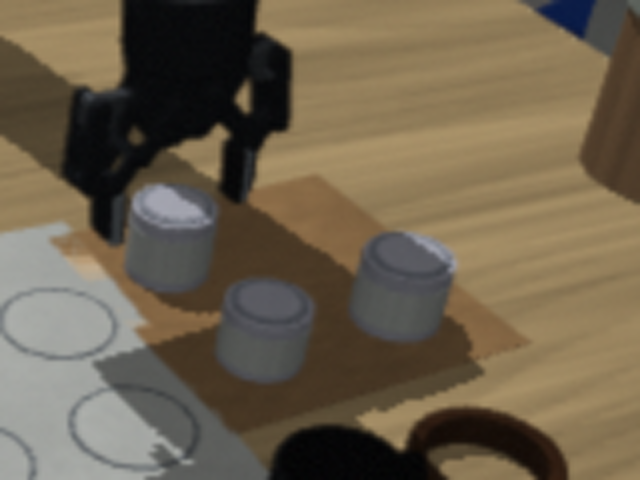

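View pics/t20.png

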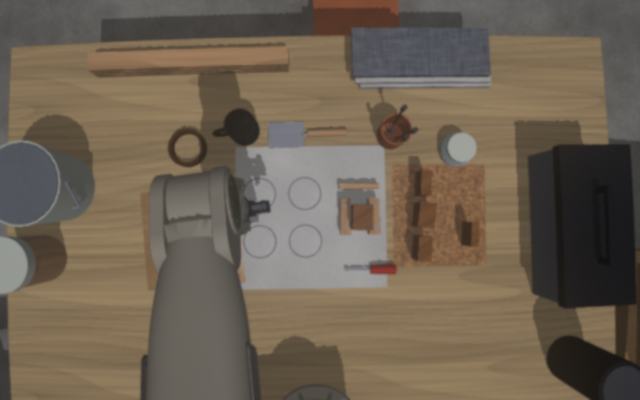

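```bash
python3 -c "
from h import *
s=r.read_state();print(np.round(s['joints'],2))"
```

```text
[  6.79  20.98 -10.14  58.77   3.78 179.94]
```

Emit:
drive_tool:
  twist:
    - [0,0,-0.12]
    - [0,0,-0.12]
    - [0,0,-0.12]
    - [0,0,-0.12]
    - [0,0,-0.12]
    - [0,0,-0.12]
    - [0,0,-0.12]
    - [0,0,-0.12]
    - [0,0,-0.12]
    - [0,0,-0.12]
    - [0,0,-0.12]
    - [0,0,-0.12]
  offset:
    - [0,0,0]
    - [0,0,0]
    - [0,0,0]
    - [0,0,0]
    - [0,0,0]
    - [0,0,0]
    - [0,0,0]
    - [0,0,0]
    - [0,0,0]
    - [0,0,0]
    - [0,0,0]
    - [0,0,0]
  claw: [1,1,1,1,1,1,1,1,1,1,1,1]

```text
time: 37.65
ee_pos: [0.5499, 0.1663, 0.1132]
ee_rot: [-179.6, -3.8, 89.7]
wrist_force: [-0.1, 0.6, 0.8]
opening: 0.997
```

Emit:
drive_tool:
  twist:
    - [0,0,0]
    - [0,0,0]
    - [0,0,0]
  offset:
    - [0,0,0]
    - [0,0,0]
    - [0,0,0]
  claw: [1,1,1]

```text
time: 37.9
ee_pos: [0.5494, 0.1663, 0.1124]
ee_rot: [-179.5, -3.8, 89.2]
wrist_force: [0.2, -0.3, 0.2]
opening: 1.002
```

```bash
cat >> h.py <<'E'
def rv(yaw):
    s=r.read_state(); R=rotm(s['ee_rot']); T=rotm([180,0,yaw]); print('rotvec to straight',np.round(Rotation.from_matrix(R.T@T).as_rotvec(),3))
E
python3 -c "
from h import *
delta([.5529,.245,.113],90);rv(90);print(np.round(r.read_state()['joints'],1))
im=snap('scene','s21.png')
cv2.imwrite('pics/s21c.png',cv2.resize(im[80:240,320:500,::-1],None,fx=4,fy=4,interpolation=2))"
```

```text
t=37.90 pos [0.5494 0.1663 0.1124] rot [-179.54   -3.75   89.2 ] op 1.002 F [ 0.2 -0.3  0.2]
tool delta cm [7.86 0.25 0.45] rows>= 2.0 twist z -0.014
rotvec to straight [-0.008 -0.066 -0.014]
[  6.8  21.  -10.2  58.7   3.8  97.6]
```

View pics/s21c.png

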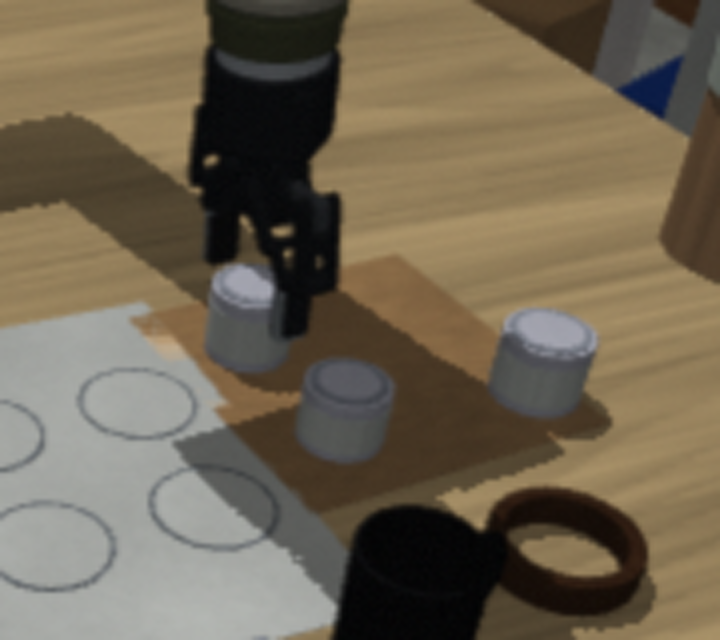

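Emit:
drive_tool:
  twist:
    - [-0.008,-0.066,-0.014]
    - [0,0,0]
    - [0,0,0]
    - [0,0,0]
  offset:
    - [0,0,0]
    - [0,0,0]
    - [0,0,0]
    - [0,0,0]
  claw: [1,1,1,1]

```text
time: 38.28
ee_pos: [0.5488, 0.1664, 0.1116]
ee_rot: [-179.9, -0.0, 90.2]
wrist_force: [-0.2, -0.4, -0.2]
opening: 1.002
```

```bash
python3 -c "
from h import *
delta([.5529,.245,.113],90);rv(90)
im=snap('top','t22.png')"
```

```text
t=38.28 pos [0.5488 0.1664 0.1116] rot [-1.7994e+02 -3.0000e-02  9.0170e+01] op 1.002 F [-0.2 -0.4 -0.2]
tool delta cm [ 7.85  0.43 -0.14] rows>= 2.0 twist z 0.003
rotvec to straight [-0.001 -0.001  0.003]
```

View pics/t22.png

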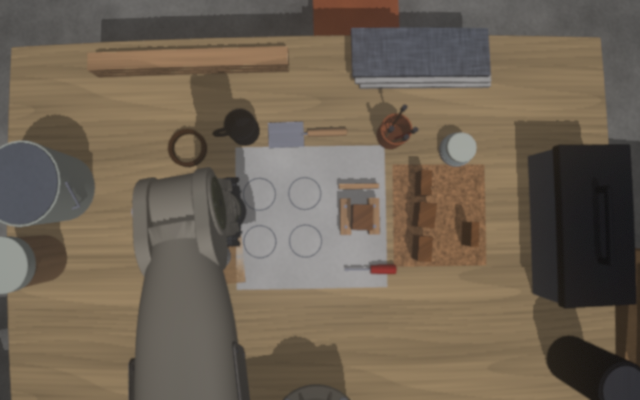

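Emit:
drive_tool:
  twist:
    - [0,0,0]
    - [0,0,0]
    - [0,0,0]
    - [0,0,0]
    - [0,0,0]
    - [0,0,0]
  offset:
    - [2.62,0.14,0]
    - [2.62,0.14,0]
    - [2.62,0.15,0]
    - [0,0,0]
    - [0,0,0]
    - [0,0,0]
  claw: [1,1,1,1,1,1]

```text
time: 38.83
ee_pos: [0.5527, 0.2444, 0.1113]
ee_rot: [-179.9, 0.0, 90.2]
wrist_force: [0.7, -0.4, 0.2]
opening: 1.002
```

```bash
python3 -c "
from h import *
im=snap('scene','s23.png')
delta([.5529,.245,.005],90);rv(90)
cv2.imwrite('pics/s23c.png',cv2.resize(im[80:240,320:500,::-1],None,fx=4,fy=4,interpolation=2))
print('A?',px2w('scene',456.5,163,.05),'B',px2w('scene',406,176,.046),'C',px2w('scene',382,153,.05), w2px('scene',[.553,.245,.046]), w2px('scene',[.4367,.236,.05]),w2px('scene',[.5425,.3623,.05]))"
```

```text
t=38.88 pos [0.5527 0.244  0.1113] rot [-1.7991e+02  4.0000e-02  9.0140e+01] op 1.000 F [ 0.8 -0.9  0. ]
tool delta cm [ 0.1   0.04 10.63] rows>= 3.0 twist z 0.002
rotvec to straight [-0.002  0.001  0.002]
A? [0.55139286 0.40790978 0.05      ] B [0.55524314 0.24413046 0.046     ] C [0.43707279 0.2341104  0.05      ] [405.84924095 175.47764704] [382.52135494 152.82241016] [440.88432654 164.2607287 ]
```

View pics/s23c.png

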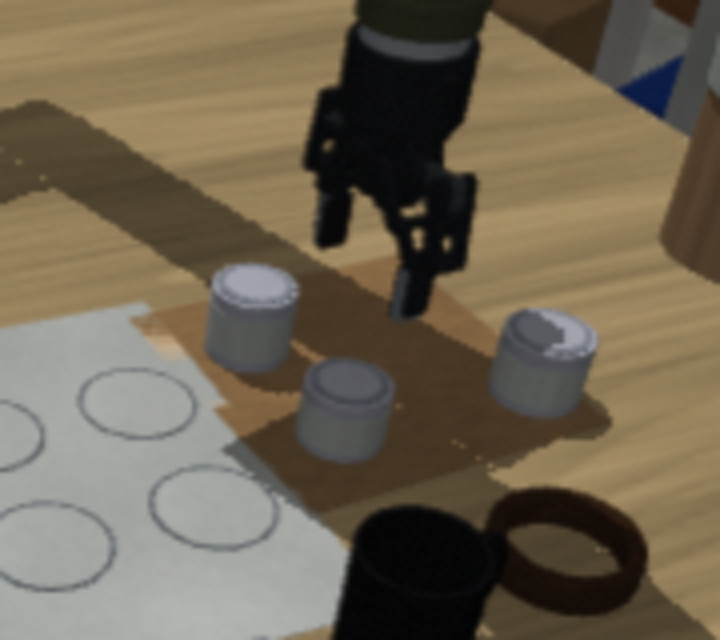

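Emit:
drive_tool:
  twist:
    - [0,0,0]
    - [0,0,0]
    - [0,0,0]
    - [0,0,0]
    - [0,0,0]
    - [0,0,0]
    - [0,0,0]
    - [0,0,0]
    - [0,0,0]
  offset:
    - [0.1,0,2.3]
    - [0,0,2.3]
    - [0,0,2.3]
    - [0,0,1.6]
    - [0,0,1]
    - [0,0,0.6]
    - [0,0,0.4]
    - [0,0,0]
    - [0,0,0]
  claw: [1,1,1,1,1,1,1,1,1]

```text
time: 39.63
ee_pos: [0.5535, 0.2458, 0.0073]
ee_rot: [180.0, 0.0, 90.2]
wrist_force: [-0.3, -0.6, 0.8]
opening: 1.001
```

Emit:
drive_tool:
  twist:
    - [0,0,0]
    - [0,0,0]
    - [0,0,0]
    - [0,0,0]
    - [0,0,0]
    - [0,0,0]
    - [0,0,0]
  offset:
    - [0,0,0]
    - [0,0,0]
    - [0,0,0]
    - [0,0,0]
    - [0,0,0]
    - [0,0,0]
    - [0,0,0]
  claw: [0.9,0.85,0.8,0.75,0.7,0.6,0.5]

```text
time: 40.22
ee_pos: [0.5537, 0.246, 0.0074]
ee_rot: [179.9, 0.0, 90.2]
wrist_force: [1.0, 0.6, 5.1]
opening: 0.694
```

```bash
python3 -c "
from h import *
im=snap('scene','s24.png')
delta([.5909,.014,.007],90);rv(90)
cv2.imwrite('pics/s24c.png',cv2.resize(im[80:240,320:500,::-1],None,fx=4,fy=4,interpolation=2))"
```

```text
t=40.27 pos [0.5537 0.246  0.0073] rot [1.7994e+02 1.0000e-02 9.0190e+01] op 0.696 F [ 0.5 -0.8  4.8]
tool delta cm [-23.21   3.65   0.04] rows>= 6.0 twist z 0.003
rotvec to straight [0.001 0.    0.003]
```

View pics/s24c.png

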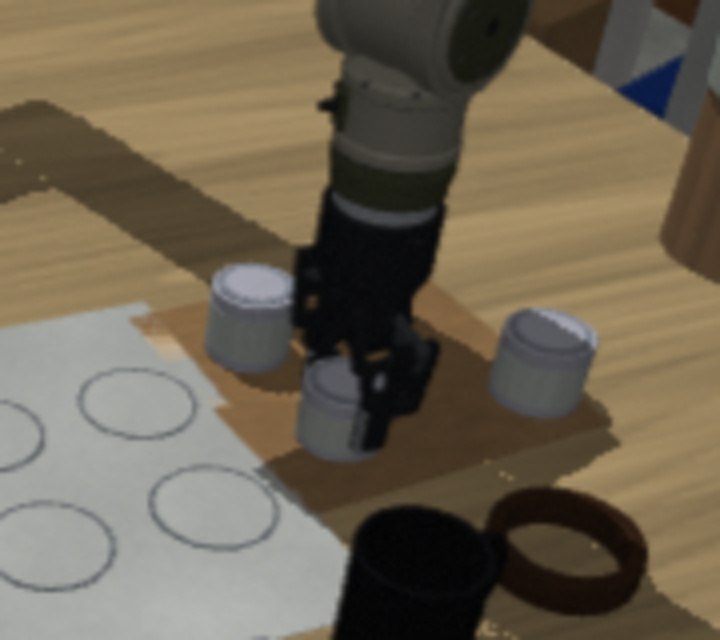

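Emit:
drive_tool:
  twist:
    - [0,0,0]
    - [0,0,0]
    - [0,0,0]
    - [0,0,0]
    - [0,0,0]
    - [0,0,0]
    - [0,0,0]
    - [0,0,0]
    - [0,0,0]
    - [0,0,0]
    - [0,0,0]
    - [0,0,0]
  offset:
    - [-1.1,0.16,0]
    - [-2.1,0.33,0]
    - [-2.1,0.33,0]
    - [-2.1,0.33,0]
    - [-2.1,0.33,0]
    - [-2.1,0.33,0]
    - [-2.1,0.33,0]
    - [-2.1,0.33,0]
    - [-2.1,0.33,0]
    - [-2.1,0.33,0]
    - [-2.1,0.33,0]
    - [-1.1,0.16,0]
  claw: [0.5,0.5,0.5,0.5,0.5,0.5,0.5,0.5,0.5,0.5,0.5,0.5]

```text
time: 41.27
ee_pos: [0.5903, 0.0137, 0.0074]
ee_rot: [180.0, -0.1, 90.2]
wrist_force: [-0.8, 7.9, 8.3]
opening: 0.691
```

Emit:
drive_tool:
  twist:
    - [0,0,0]
    - [0,0,0]
    - [0,0,0]
  offset:
    - [0,0,0]
    - [0,0,0]
    - [0,0,0]
  claw: [0.5,0.5,0.5]

```text
time: 41.52
ee_pos: [0.5905, 0.012, 0.0074]
ee_rot: [180.0, 0.2, 90.1]
wrist_force: [-0.4, -5.9, 6.1]
opening: 0.694
```

```bash
python3 -c "
from h import *
im=snap('scene','s25.png')
delta([.5909,.014,.007],90);rv(90)
cv2.imwrite('pics/s25c.png',cv2.resize(im[100:280,280:480,::-1],None,fx=4,fy=4,interpolation=2))"
```

```text
t=41.57 pos [0.5906 0.012  0.0074] rot [179.97   0.21  90.1 ] op 0.691 F [-0.1 -6.2  6.2]
tool delta cm [0.2  0.03 0.04] rows>= 1.0 twist z 0.002
rotvec to straight [0.001 0.004 0.002]
```

View pics/s25c.png

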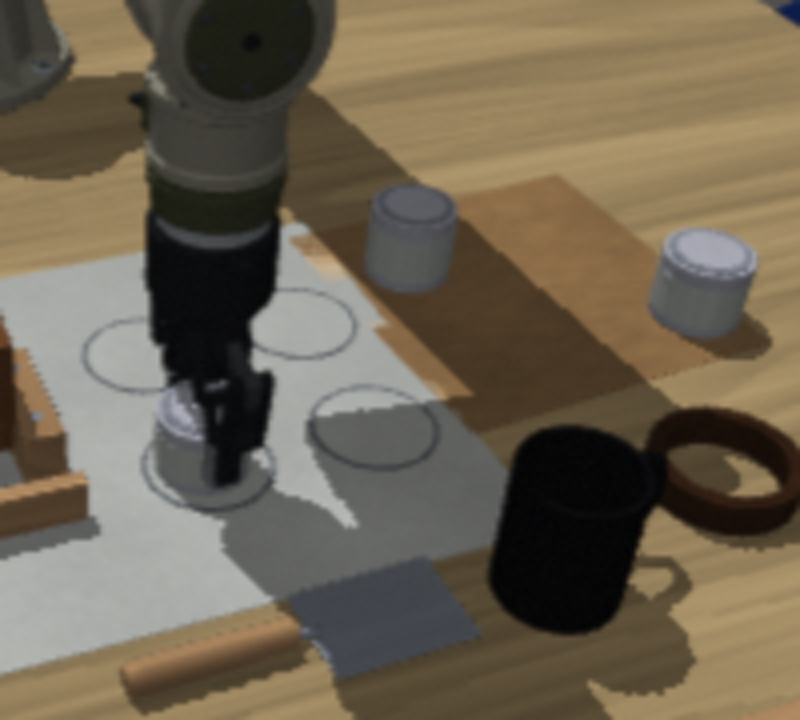

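Emit:
drive_tool:
  twist:
    - [0,0,0]
    - [0,0,0]
    - [0,0,0]
    - [0,0,0]
    - [0,0,0]
    - [0,0,0]
    - [0,0,0]
    - [0,0,0]
    - [0,0,0]
    - [0,0,0]
    - [0,0,0]
    - [0,0,0]
  offset:
    - [0.15,0,0]
    - [0,0,0]
    - [0,0,0]
    - [0,0,0]
    - [0,0,0]
    - [0,0,0]
    - [0,0,0]
    - [0,0,-0.5]
    - [0,0,-2.5]
    - [0,0,-3]
    - [0,0,-3]
    - [0,0,-2]
  claw: [0.5,0.5,0.8,0.9,1,1,1,1,1,1,1,1]

```text
time: 42.57
ee_pos: [0.5908, 0.0155, 0.1198]
ee_rot: [179.9, 0.0, 90.2]
wrist_force: [1.7, -0.3, 0.2]
opening: 0.998
```

```bash
python3 -c "
from h import *
im=snap('scene','s26.png')
delta([.4367,.236,.113],90);rv(90)
cv2.imwrite('pics/s26c.png',cv2.resize(im[100:280,280:480,::-1],None,fx=4,fy=4,interpolation=2))"
```

```text
t=42.62 pos [0.5929 0.0154 0.1235] rot [1.7956e+02 8.0000e-02 9.0210e+01] op 1.000 F [1.6 0.7 2.8]
tool delta cm [ 22.12 -15.55   0.9 ] rows>= 7.0 twist z 0.004
rotvec to straight [0.008 0.001 0.004]
```

View pics/s26c.png

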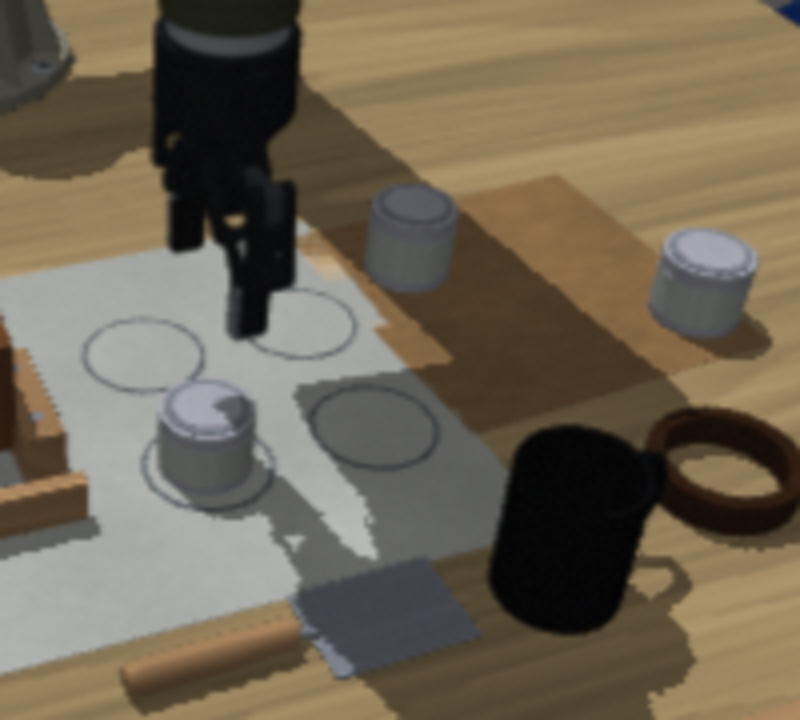

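Emit:
drive_tool:
  twist:
    - [0,0,0]
    - [0,0,0]
    - [0,0,0]
    - [0,0,0]
    - [0,0,0]
    - [0,0,0]
    - [0,0,0]
    - [0,0,0]
    - [0,0,0]
    - [0,0,0]
    - [0,0,0]
  offset:
    - [2.77,-1.93,0]
    - [2.77,-1.93,0]
    - [2.77,-1.93,0]
    - [2.77,-1.93,0]
    - [2.77,-1.93,0]
    - [2.77,-1.93,0]
    - [2.77,-1.93,0]
    - [2.77,-1.93,0]
    - [0,0,0]
    - [0,0,0]
    - [0,0,0]
  claw: [1,1,1,1,1,1,1,1,1,1,1]

```text
time: 43.53
ee_pos: [0.435, 0.2366, 0.1169]
ee_rot: [-180.0, 0.0, 90.2]
wrist_force: [-0.4, -0.2, 0.1]
opening: 0.997
```

```bash
python3 -c "
from h import *
im=snap('scene','s27.png')
delta([.4367,.236,.007],90);rv(90)
cv2.imwrite('pics/s27c.png',cv2.resize(im[80:240,320:500,::-1],None,fx=4,fy=4,interpolation=2))"
```

```text
t=43.58 pos [0.4354 0.2361 0.1168] rot [-1.7999e+02  4.0000e-02  9.0160e+01] op 1.004 F [-0.5  0.3 -0.3]
tool delta cm [-1.000e-02  1.400e-01  1.098e+01] rows>= 3.0 twist z 0.003
rotvec to straight [-0.     0.001  0.003]
```

View pics/s27c.png

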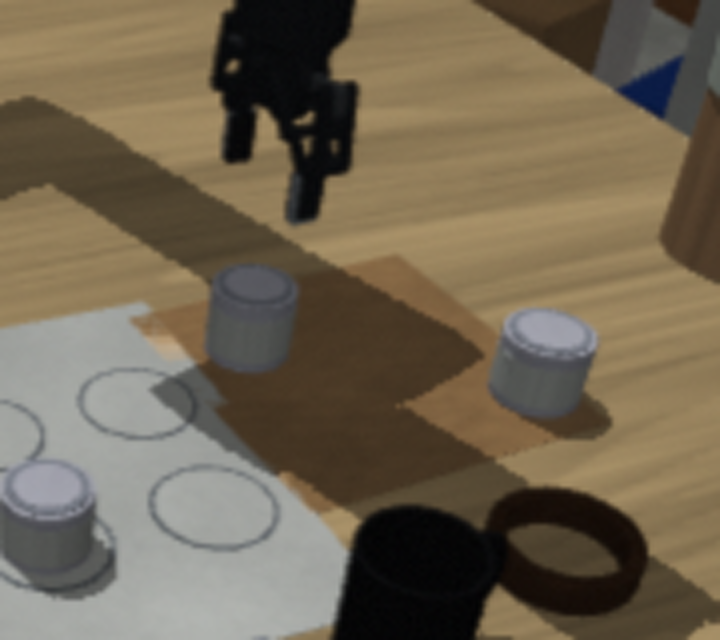

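Emit:
drive_tool:
  twist:
    - [0,0,0]
    - [0,0,0]
    - [0,0,0]
    - [0,0,0]
    - [0,0,0]
    - [0,0,0]
    - [0,0,0]
    - [0,0,0]
    - [0,0,0]
  offset:
    - [0,0.1,2.4]
    - [0,0,2.4]
    - [0,0,2.4]
    - [0,0,1.7]
    - [0,0,1.1]
    - [0,0,0.6]
    - [0,0,0.4]
    - [0,0,0]
    - [0,0,0]
  claw: [1,1,1,1,1,1,1,1,1]

```text
time: 44.33
ee_pos: [0.4364, 0.2362, 0.0071]
ee_rot: [-180.0, 0.0, 90.1]
wrist_force: [-0.1, 0.6, 0.1]
opening: 0.998
```

Emit:
drive_tool:
  twist:
    - [0,0,0]
    - [0,0,0]
    - [0,0,0]
    - [0,0,0]
    - [0,0,0]
    - [0,0,0]
    - [0,0,0]
  offset:
    - [0,0,0]
    - [0,0,0]
    - [0,0,0]
    - [0,0,0]
    - [0,0,0]
    - [0,0,0]
    - [0,0,0]
  claw: [0.9,0.85,0.8,0.75,0.7,0.6,0.5]

```text
time: 44.92
ee_pos: [0.4374, 0.2369, 0.0078]
ee_rot: [179.9, -0.0, 90.2]
wrist_force: [2.9, -0.7, 6.3]
opening: 0.718
```

```bash
python3 -c "
from h import *
im=snap('scene','s28.png')
delta([.4713,.1303,.007],90);rv(90)
cv2.imwrite('pics/s28c.png',cv2.resize(im[80:240,320:500,::-1],None,fx=4,fy=4,interpolation=2))"
```

```text
t=44.97 pos [0.4374 0.2369 0.0078] rot [ 1.7986e+02 -1.0000e-02  9.0190e+01] op 0.721 F [ 1.8 -0.7  6. ]
tool delta cm [-10.67   3.36   0.08] rows>= 3.0 twist z 0.003
rotvec to straight [ 0.003 -0.     0.003]
```

View pics/s28c.png

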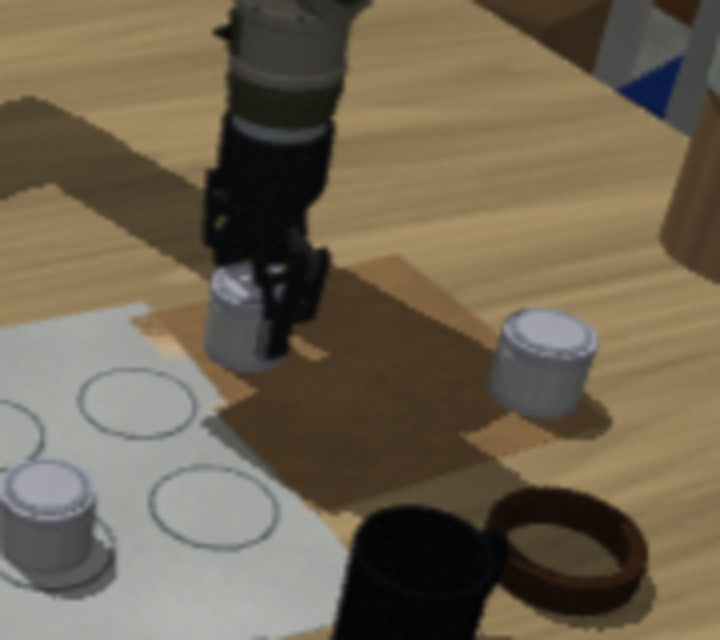

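Emit:
drive_tool:
  twist:
    - [0,0,0]
    - [0,0,0]
    - [0,0,0]
    - [0,0,0]
    - [0,0,0]
    - [0,0,0]
    - [0,0,0]
    - [0,0,0]
    - [0,0,0]
  offset:
    - [-1.3,0.42,0]
    - [-2,0.64,0]
    - [-2,0.64,0]
    - [-2,0.64,0]
    - [-2,0.64,0]
    - [-1.3,0.42,0]
    - [0,0,0]
    - [0,0,0]
    - [0,0,0]
  claw: [0.5,0.5,0.5,0.5,0.5,0.5,0.5,0.5,0.5]

```text
time: 45.72
ee_pos: [0.4712, 0.1296, 0.0077]
ee_rot: [179.9, 0.1, 90.1]
wrist_force: [1.0, -5.5, 7.7]
opening: 0.716
```

```bash
python3 -c "
from h import *
im=snap('scene','s29.png')
delta([.4713,.1303,.007],90);rv(90)
cv2.imwrite('pics/s29c.png',cv2.resize(im[80:240,320:500,::-1],None,fx=4,fy=4,interpolation=2))"
```

```text
t=45.77 pos [0.4712 0.1296 0.0077] rot [1.7991e+02 1.5000e-01 9.0130e+01] op 0.723 F [ 0.8 -5.6  8.6]
tool delta cm [0.07 0.01 0.07] rows>= 1.0 twist z 0.002
rotvec to straight [0.002 0.003 0.002]
```

View pics/s29c.png

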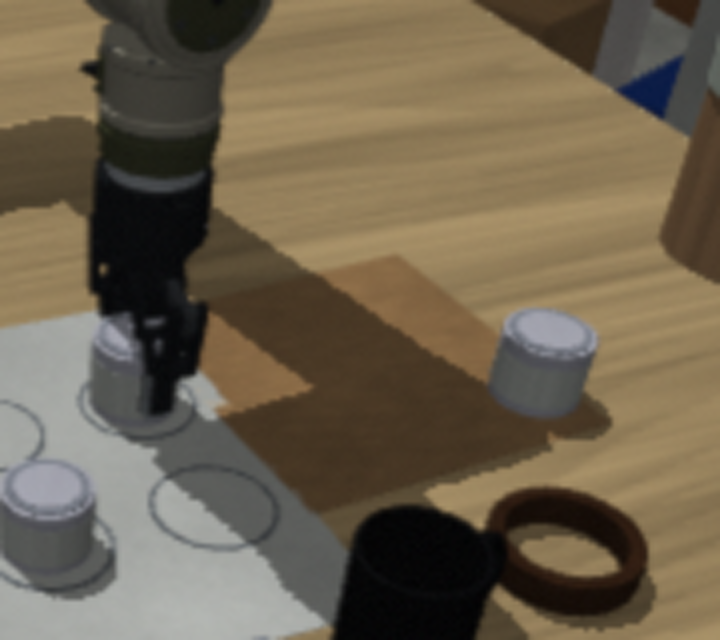

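Emit:
drive_tool:
  twist:
    - [0,0,0]
    - [0,0,0]
    - [0,0,0]
    - [0,0,0]
    - [0,0,0]
    - [0,0,0]
    - [0,0,0]
    - [0,0,0]
    - [0,0,0]
    - [0,0,0]
    - [0,0,0]
    - [0,0,0]
  offset:
    - [0,0,0]
    - [0,0,0]
    - [0,0,0]
    - [0,0,0]
    - [0,0,0]
    - [0,0,0]
    - [0,0,-0.5]
    - [0,0,-2.5]
    - [0,0,-3]
    - [0,0,-3]
    - [0,0,-2]
    - [0,0,0]
  claw: [0.5,0.8,0.9,1,1,1,1,1,1,1,1,1]

```text
time: 46.77
ee_pos: [0.4731, 0.1311, 0.1215]
ee_rot: [179.6, -0.0, 90.2]
wrist_force: [0.6, -0.2, 0.2]
opening: 0.995
```

```bash
python3 -c "
from h import *
im=snap('top','t30.png')
delta([.5514,.408,.118],90);rv(90)
c=cv2.resize(im[160:290,110:310,::-1],None,fx=4,fy=4,interpolation=2)
cv2.imwrite('pics/t30c.png',cv2.convertScaleAbs(c,alpha=1.6,beta=10))"
```

```text
t=46.82 pos [0.472  0.131  0.1193] rot [179.74  -0.    90.2 ] op 1.003 F [-0.   0.7 -0.4]
tool delta cm [27.67  8.03  0.17] rows>= 8.0 twist z 0.004
rotvec to straight [ 0.004 -0.     0.004]
```

View pics/t30c.png

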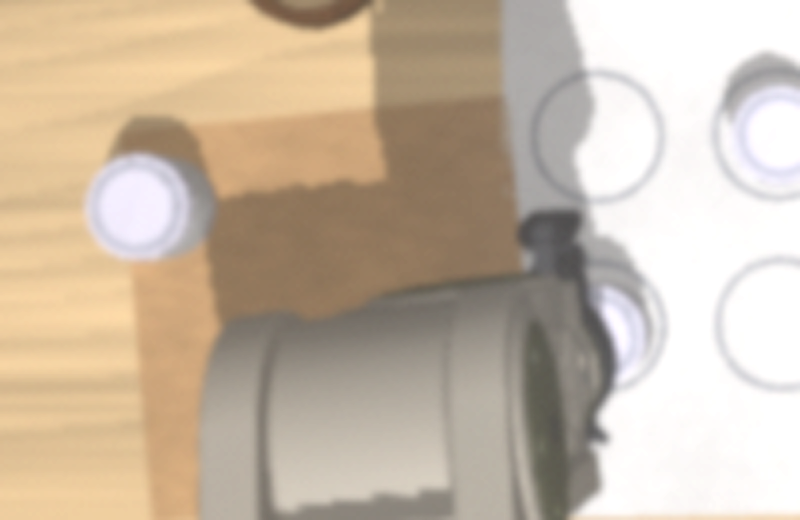

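```bash
python3 -c "
from h import *
p=px2w('top',144,211.75,.05);print(p)
delta([p[0],p[1],.118],90)"
```

```text
[0.55243002 0.40682049 0.05      ]
t=46.82 pos [0.472  0.131  0.1193] rot [179.74  -0.    90.2 ] op 1.003 F [-0.   0.7 -0.4]
tool delta cm [27.56  8.14  0.17] rows>= 8.0 twist z 0.004
```

Emit:
drive_tool:
  twist:
    - [0,0,0]
    - [0,0,0]
    - [0,0,0]
    - [0,0,0]
    - [0,0,0]
    - [0,0,0]
    - [0,0,0]
    - [0,0,0]
    - [0,0,0]
    - [0,0,0]
    - [0,0,0]
    - [0,0,0]
  offset:
    - [2.76,0.82,0]
    - [2.76,0.82,0]
    - [2.76,0.82,0]
    - [2.76,0.82,0]
    - [2.76,0.82,0]
    - [2.76,0.82,0]
    - [2.76,0.82,0]
    - [2.76,0.82,0]
    - [2.76,0.82,0]
    - [2.76,0.82,0]
    - [0,0,0]
    - [0,0,0]
  claw: [1,1,1,1,1,1,1,1,1,1,1,1]

```text
time: 47.82
ee_pos: [0.5501, 0.4078, 0.1141]
ee_rot: [-179.8, 0.1, 90.3]
wrist_force: [-0.3, -1.2, -0.6]
opening: 1.001
```

Emit:
drive_tool:
  twist:
    - [0,0,0]
    - [0,0,0]
  offset:
    - [0,0,0]
    - [0,0,0]
  claw: [1,1]

```text
time: 47.98
ee_pos: [0.5504, 0.4057, 0.1156]
ee_rot: [-179.9, 0.1, 90.1]
wrist_force: [-0.6, -0.5, -0.1]
opening: 1.002
```

```bash
python3 -c "
from h import *
im=snap('scene','s31.png')
delta([.5524,.4068,.007],90);rv(90);print(np.round(r.read_state()['joints'],1))
cv2.imwrite('pics/s31c.png',cv2.resize(im[80:240,340:520,::-1],None,fx=4,fy=4,interpolation=2))"
```

```text
t=48.03 pos [0.5507 0.4057 0.1161] rot [-1.7989e+02  8.0000e-02  9.0130e+01] op 0.999 F [-0.2  0.2 -0.8]
tool delta cm [ 0.13  0.2  10.91] rows>= 3.0 twist z 0.002
rotvec to straight [-0.002  0.001  0.002]
[ 29.7  33.    9.6  66.8  -0.  119.5]
```

View pics/s31c.png

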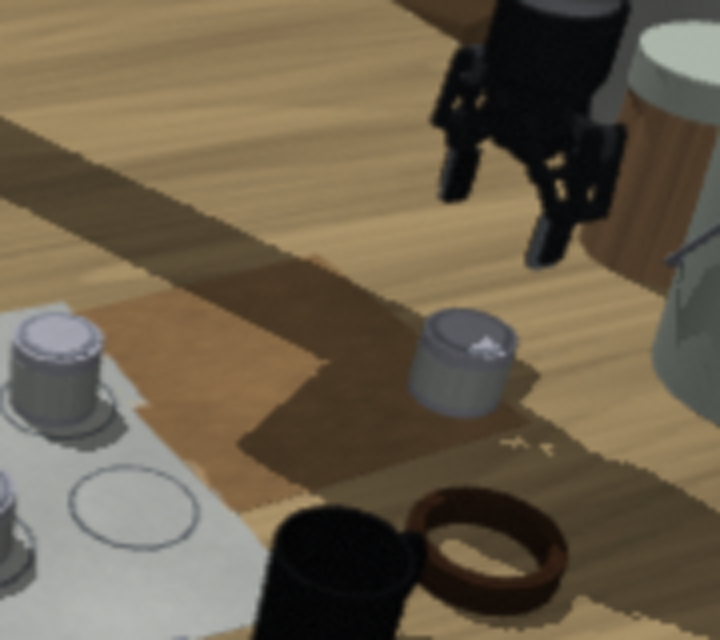

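Tin at (456,170) in the scene view; both other tins still sit in their rings. Descend and grip.

Emit:
drive_tool:
  twist:
    - [0,0,0]
    - [0,0,0]
    - [0,0,0]
    - [0,0,0]
    - [0,0,0]
    - [0,0,0]
    - [0,0,0]
    - [0,0,0]
    - [0,0,0]
  offset:
    - [0.1,0.1,2.4]
    - [0,0,2.4]
    - [0,0,2.4]
    - [0,0,1.7]
    - [0,0,1.1]
    - [0,0,0.6]
    - [0,0,0.3]
    - [0,0,0]
    - [0,0,0]
  claw: [1,1,1,1,1,1,1,1,1]

```text
time: 48.78
ee_pos: [0.5528, 0.4082, 0.0086]
ee_rot: [180.0, -0.0, 90.2]
wrist_force: [-0.5, -0.4, 0.2]
opening: 1.0
```

Emit:
drive_tool:
  twist:
    - [0,0,0]
    - [0,0,0]
    - [0,0,0]
    - [0,0,0]
    - [0,0,0]
    - [0,0,0]
    - [0,0,0]
  offset:
    - [0,0,0]
    - [0,0,0]
    - [0,0,0]
    - [0,0,0]
    - [0,0,0]
    - [0,0,0]
    - [0,0,0]
  claw: [0.9,0.85,0.8,0.75,0.7,0.6,0.5]

```text
time: 49.37
ee_pos: [0.5535, 0.4083, 0.0088]
ee_rot: [179.9, -0.0, 90.2]
wrist_force: [1.9, -0.3, 5.5]
opening: 0.738
```

```bash
python3 -c "
from h import *
im=snap('scene','s32.png')
delta([.5921,.1294,.007],90);rv(90)
cv2.imwrite('pics/s32c.png',cv2.resize(im[80:240,340:520,::-1],None,fx=4,fy=4,interpolation=2))"
```

```text
t=49.42 pos [0.5535 0.4083 0.0087] rot [ 1.7988e+02 -3.0000e-02  9.0180e+01] op 0.742 F [ 3.5 -0.7  5.1]
tool delta cm [-27.9    3.78   0.16] rows>= 7.0 twist z 0.003
rotvec to straight [ 0.002 -0.001  0.003]
```

View pics/s32c.png

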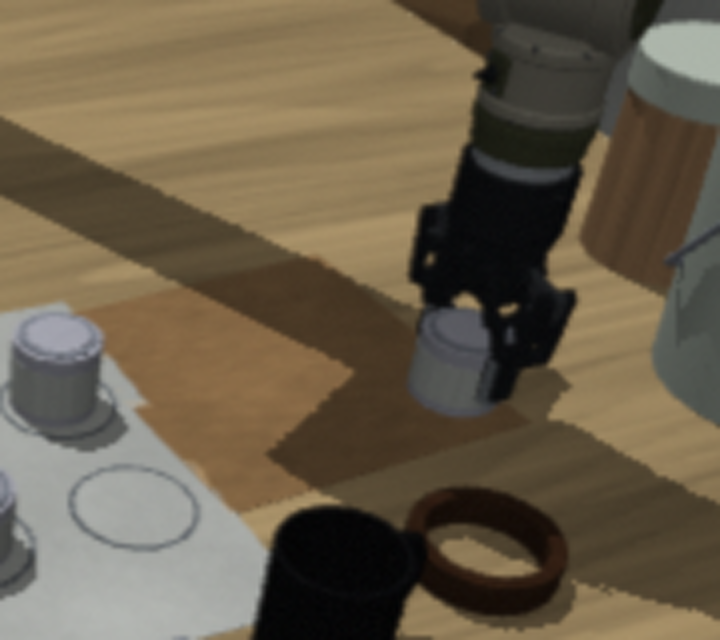

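Emit:
drive_tool:
  twist:
    - [0,0,0]
    - [0,0,0]
    - [0,0,0]
    - [0,0,0]
    - [0,0,0]
    - [0,0,0]
    - [0,0,0]
    - [0,0,0]
    - [0,0,0]
    - [0,0,0]
    - [0,0,0]
    - [0,0,0]
  offset:
    - [-1.4,0.19,0]
    - [-2.5,0.34,0]
    - [-2.5,0.34,0]
    - [-2.5,0.34,0]
    - [-2.5,0.34,0]
    - [-2.5,0.34,0]
    - [-2.5,0.34,0]
    - [-2.5,0.34,0]
    - [-2.5,0.34,0]
    - [-2.5,0.34,0]
    - [-2.5,0.34,0]
    - [-1.4,0.19,0]
  claw: [0.5,0.5,0.5,0.5,0.5,0.5,0.5,0.5,0.5,0.5,0.5,0.5]

```text
time: 50.42
ee_pos: [0.5913, 0.1301, 0.0088]
ee_rot: [180.0, -0.2, 90.2]
wrist_force: [-1.0, 8.8, 6.9]
opening: 0.745
```

Emit:
drive_tool:
  twist:
    - [0,0,0]
    - [0,0,0]
    - [0,0,0]
  offset:
    - [0,0,0]
    - [0,0,0]
    - [0,0,0]
  claw: [0.5,0.5,0.5]

```text
time: 50.67
ee_pos: [0.5917, 0.1279, 0.0088]
ee_rot: [179.9, 0.2, 90.1]
wrist_force: [0.3, -7.8, 8.6]
opening: 0.747
```

```bash
python3 -c "
from h import *
im=snap('scene','s33.png')
delta([.5921,.1294,.007],90);rv(90)
cv2.imwrite('pics/s33c.png',cv2.resize(im[100:280,280:480,::-1],None,fx=4,fy=4,interpolation=2))"
```

```text
t=50.72 pos [0.5917 0.1279 0.0088] rot [179.94   0.23  90.08] op 0.744 F [-0.7 -7.3  8.1]
tool delta cm [0.15 0.04 0.18] rows>= 1.0 twist z 0.001
rotvec to straight [0.001 0.004 0.001]
```

View pics/s33c.png

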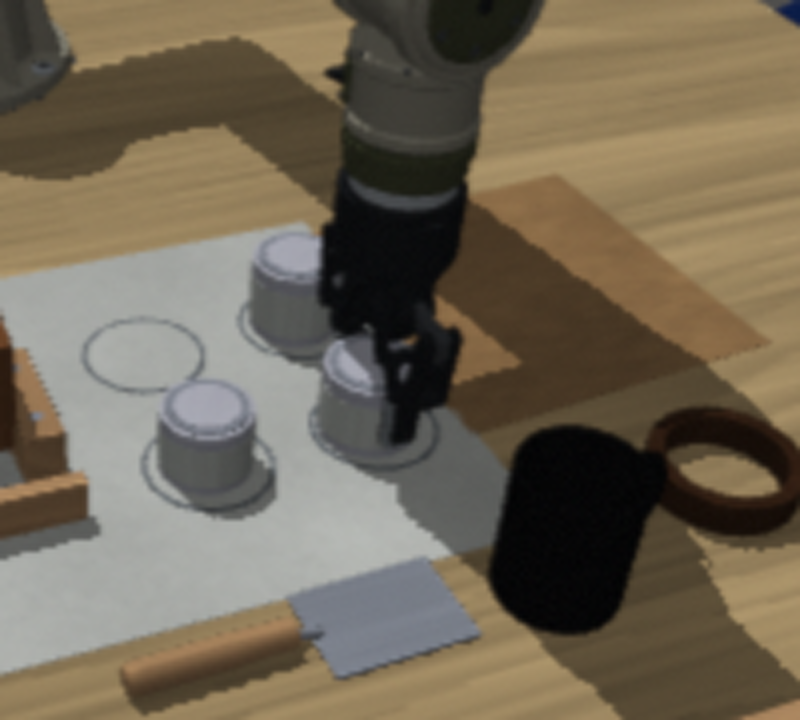

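Emit:
drive_tool:
  twist:
    - [0,0,0]
    - [0,0,0]
    - [0,0,0]
    - [0,0,0]
    - [0,0,0]
    - [0,0,0]
    - [0,0,0]
    - [0,0,0]
    - [0,0,0]
    - [0,0,0]
    - [0,0,0]
    - [0,0,0]
  offset:
    - [0.1,0,0]
    - [0,0,0]
    - [0,0,0]
    - [0,0,0]
    - [0,0,0]
    - [0,0,0]
    - [0,0,-0.5]
    - [0,0,-2.5]
    - [0,0,-3]
    - [0,0,-3.5]
    - [0,0,-3.5]
    - [0,0,-3]
  claw: [0.5,0.5,0.8,0.9,1,1,1,1,1,1,1,1]

```text
time: 51.72
ee_pos: [0.5909, 0.1314, 0.1702]
ee_rot: [180.0, 0.0, 90.2]
wrist_force: [1.0, 0.3, -0.5]
opening: 0.996
```

Emit:
drive_tool:
  twist:
    - [0,0,0]
    - [0,0,0]
    - [0,0,0]
    - [0,0,0]
    - [0,0,0]
    - [0,0,0]
    - [0,0,0]
    - [0,0,0]
    - [0,0,0]
    - [0,0,0]
  offset:
    - [0,0,-3.5]
    - [0,0,-3]
    - [3,-2,0]
    - [3,-2,0]
    - [3,-2,0]
    - [3,-2,0]
    - [3,-2,0]
    - [3,-2,0]
    - [0,0,0]
    - [0,0,0]
  claw: [1,1,1,1,1,1,1,1,1,1]

```text
time: 52.55
ee_pos: [0.4689, 0.3124, 0.2329]
ee_rot: [-180.0, 0.0, 90.4]
wrist_force: [0.7, -0.6, -0.2]
opening: 1.002
```

```bash
python3 -c "
from h import *
im=snap('scene','s34.png');im=snap('top','t34.png')
c=cv2.resize(im[140:290,230:430,::-1],None,fx=4,fy=4,interpolation=2)
cv2.imwrite('pics/t34c.png',cv2.convertScaleAbs(c,alpha=1.6,beta=10))
delta([.5,.3,.2],90)"
```

```text
t=52.65 pos [0.4704 0.3106 0.2327] rot [-1.7996e+02  5.0000e-02  9.0220e+01] op 1.001 F [-0.1 -1.3  0.1]
tool delta cm [-1.07  2.95  3.27] rows>= 2.0 twist z 0.004
```

View pics/t34c.png

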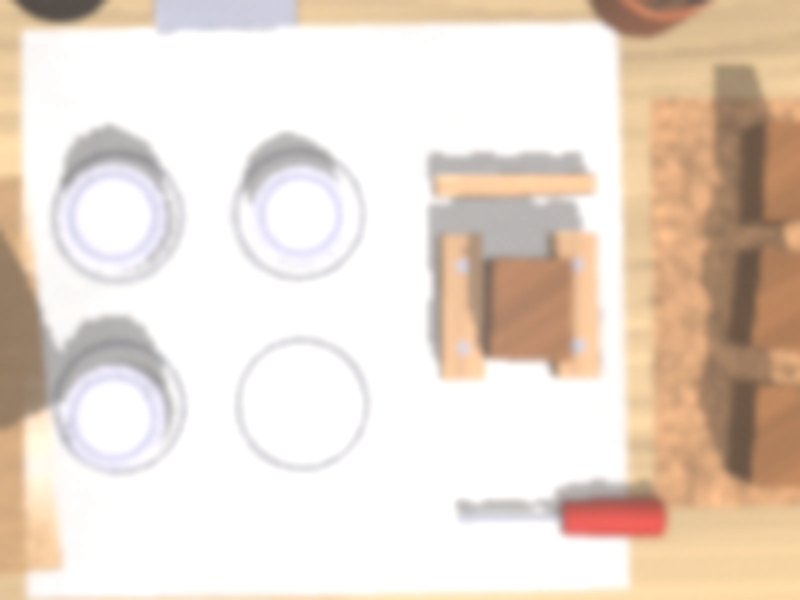

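View pics/s34.png

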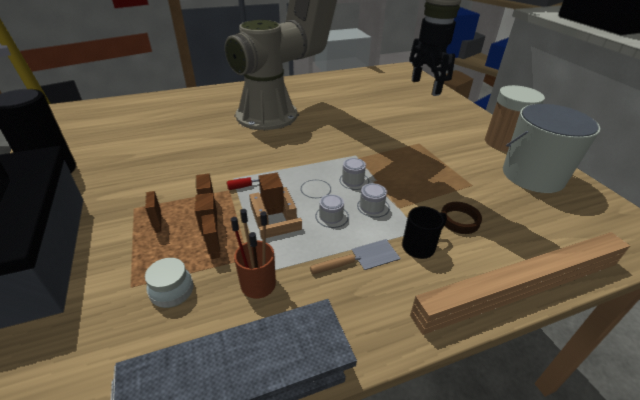

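View pics/t34.png

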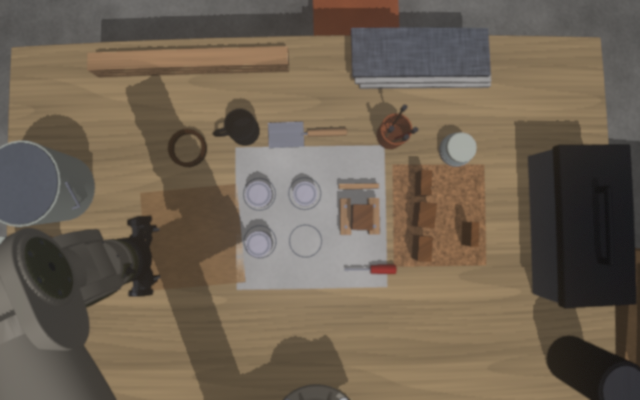

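```bash
python3 -c "
from h import *
f=lambda x,y,z:px2w('top',230+x/4,140+y/4,z)
for t,h,m in [((116,215),.05,(119,219)),((299,214),.046,(298,213)),((117,414),.056,(121,405))]:
    a=f(*t,h);b=f(*m,0);print(a[:2],b[:2],'err mm',np.round((a-b)[:2]*1000,1))
for p in [(492,258),(575,258),(573,358),(489,358)]: print(f(*p,.10))
print(f(532,308,.10))
im=cv2.imread('pics/t34.png');c=cv2.resize(im[190:240,330:390],None,fx=10,fy=10,interpolation=2);cv2.imwrite('pics/t34d.png',cv2.convertScaleAbs(c,alpha=1.3))
im=cv2.imread('pics/s34.png');c=cv2.resize(im[165:240,235:310],None,fx=8,fy=8,interpolation=2);cv2.imwrite('pics/s34d.png',cv2.convertScaleAbs(c,alpha=1.3))"
```

```text
[0.59033732 0.12490205] [0.59015135 0.12881613] err mm [ 0.2 -3.9]
[0.58878043 0.01412343] [0.59155479 0.01525784] err mm [-2.8 -1.1]
[0.47054989 0.1256909 ] [0.47251539 0.12960457] err mm [-2.  -3.9]
[ 0.55848561 -0.09740424  0.1       ]
[ 0.55743401 -0.14555197  0.1       ]
[ 0.49971655 -0.14287591  0.1       ]
[ 0.50086333 -0.09424989  0.1       ]
[ 0.52910569 -0.11984478  0.1       ]
```

View pics/t34d.png

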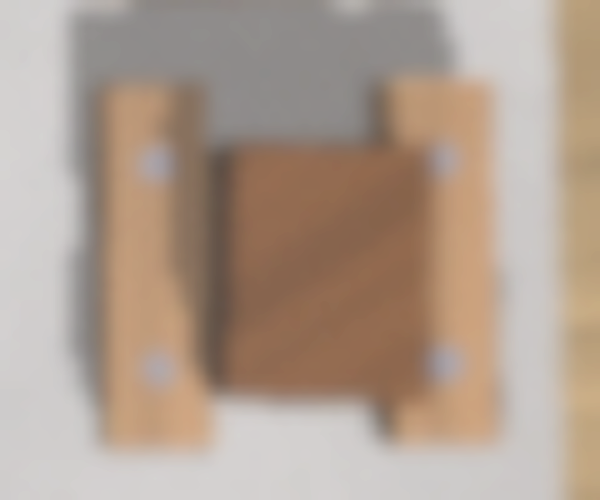

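View pics/s34d.png

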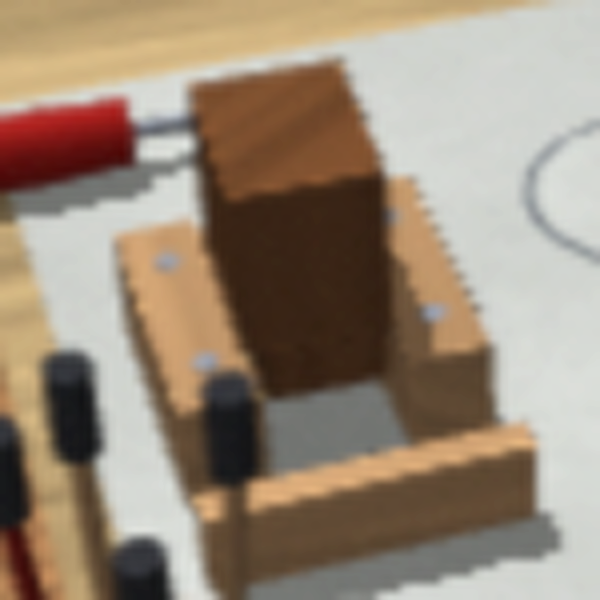

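```bash
python3 -c "
from h import *
print(r.finish_job())"
```

```text
the job is handed in; nothing more can be done
None
```

The right packing block is block 5, and it sits in the gap on both shoulders. I tried all five in order, thinnest first. Blocks 1 to 4 each passed below shoulder depth with no contact force. Block 5 stopped on the battens at 20 mm, with a contact force of about 8 N, and was let go there.

Blocks 1 to 4 are back on the cork mat, and the scene view shows them standing upright.

There were three tins on this bench. Each was gripped low, slid along the bench and let go inside its own ring. One tin had been knocked about 45 mm aside partway through, so I located it again before moving it.

- **Tins:** in the final camera pictures, each tin is within about 5 mm of its ring's centre (15 mm allowed).
- **Block 5:** its centre is within about 1 mm of the gap's middle. The top view hints at a turn of about 2.5° against the panel, within the 0.12 rad allowed.
- **Bystanders:** none looks moved in the final pictures. I did not measure them.
- **Disagreement:** on the first move to the tins the last joint ran into its limit and the tool stopped tilted about 4° in free air. I turned the gripper 90° and straightened it before touching any tin.

The job was handed in at about 53 s of the 210 s allowed, with the arm clear of everything. No verdict was reported.

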